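Press the brass bishop template home in the tracing bar

ROBOT

A 6-joint arm with a two-finger parallel gripper is mounted at the origin on the work surface. World frame = base frame: x ahead of the robot, y to its left, z up, the work surface at z = 0. Lengths are in m, angles in rad, forces in N, time in s.
With the tool pointing down it reaches from about 0.375 to 0.9 m from the base axis. Payload 3.1 kg.
Tool frame: the origin (TCP) lies on the centre line of the jaws, within the pads' length; the fingertips stand 14 mm ahead of it and the grasp point (between the pads) lies 5 mm behind it (bot.nose_length is the z of the fingertips in the tool frame, in m); z points along the fingers, x is the direction in which the jaws open and shut, and the axes are right-handed (so a half turn about z gives the same grasp; the last joint's range is limited). The gripper opens to 87 mm and grips with 3 to 60 N. Pads are 19 mm wide; open, the fingers measure 117 mm over their backs; the gripper's body (75 mm by 190 mm) begins 51 mm behind the grasp point.
Start: joints at [-1.409, 0.527, 1.433, -0, 1.181, -0.178], TCP at [0.208, -0.589, 0.237] pointing down, gripper open.
Joint ranges: [-3.08, 3.08], [-0.75, 2.2], [0.22, 2.44], [-1.43, 4.57], [0, 2.65], [-2.85, 2.85]. Speed limits (rad/s): [2.79, 2.79, 3.14, 3.14, 3.14, 3.14].

INTERFACE

Orientations are given as a 3x3 rotation matrix whose columns are the frame's x, y, z axes.
In Python, from plant import bot, claw, telemetry, cams, order, models gives the robot as it stands. Calls block until the motion is done:
- bot.movep(position, orientation): joint-space move of the TCP to a pose.
- bot.move_linear(position, rate=0.15, attitude=None, until_force=None): straight line of the TCP; attitude=None keeps the orientation; rate is the mean speed in m/s. With until_force (N) it stops when the force on the tool has changed by that much, and returns True; else False.
- bot.goto_joints(angles): joint-space move.
- claw.command_gripper(opening, newtons=None): finger opening in m; newtons is the grip in N (None keeps the last); returns when the fingers have stopped.
- bot.hold(seconds).
- bot.inverse_kinematics(position, orientation): joint angles nearest the present ones, or None.
- telemetry.get_obs(): the state.
- cams.snapshot(name): name is "scene" or "side" or "wrist"; returns a dict with "pixels" (420x560x3 uint8, red, green, blue), "fx", "fy", "cx", "cy" (pixels), "R" (3x3) and "t" (3): a world point X has camera coordinates R X + t. Camera axes: x right, y down, z forward; pixel columns grow to the right and rows downward; lengths in m; the calibration is good to about 2 mm. The wrist camera is an equidistant fisheye: a pixel r from the principal point sees the ray r / f radians off the axis. A picture is of the moment at which its call begins. There is no depth.
A pose or a line that the arm cannot do raises bot.IKError and nothing moves.
- order.hand_in(): hands the job in, once; it reports no verdict.
Trained networks look in the newest picture that a camera, given by its name, has taken for a name from the list of things; names that differ only in an ending like _2 or _b are one class to them, and where a whole thing is asked for, a point or a joint stands for the part that bears it (a point fixed in the world has none). Each returns a list of dicts, best first, with "confidence" (0 to 1); they miss things now and then, are a little off and sometimes report something else, mostly with a low value. They report only what shows in the picture. A call takes as long as a camera call. They do not tell look-alikes from the thing itself.
- models.boxes_of(query, camera): "bbox" ([centre column, centre row, width, height] in pixels, round what is visible of it).
- models.regions_of(query, camera): "mask" (420x560 bool, what is visible of it) and "bbox" ([centre column, centre row, width, height] in pixels, round what is visible of it).
- models.pinpoint(query, camera): "point" ([row, column] in pixels: a listed point, or the origin of a listed thing).
The state is a dict: "time_s": time; "joint_pos": joint angles; "qvel": joint speeds; "joint_torque": joint torques, N m; "ee_pos": TCP position; "tool_rot": TCP orientation; "contact_force": force on the tool from outside, world axes, zero at the start; "ft_torque": the same for the moment, N m; "width": finger opening in m.
Only numpy, scipy, OpenCV 4.12 (cv2) and the standard library are available. Lean on these libraries where they do the work, as an engineer would, in place of code of your own. Each camera call takes 0.05 s, during which the arm holds its last target.

TASK

Get the brass bishop template seated for copying: pull the cam clamp's lever towards you until it is fully open, then stand the template on the jig's bed between the two dowels and push its foot in under the lip of the tracing bar, against the hidden spring plunger, until its end sits flat on the solid stop. Finish while still holding it upright and pressed home there with the gripper, for I will throw the clamp myself, so leave that open. Leave the other pieces and tools where they are.

Things in the scene. Friction and masses are not known exactly. Their poses are not given: they have to be found in the camera images.
- jig: fixed jig: dark iron bed plate 165 x 200 mm, its top 12 mm above the bench, with a steel tracing bar along its far edge. Origin on the bench surface, straight below the middle of the bar's solid stop face. x points level into the bar (away from the robot: the way to push), y along the bar to the left, z up. The bed reaches from x = -120 to +45 mm
- tracing_bar: the steel bar: origin on the bed's top (jig z = 12 mm) below the middle of the stop face, axes as the jig's. y = -100 to +100 mm; top 31 mm above the bench. Its lip overhangs the stop face towards the robot by 8 mm (lip's front edge at jig x = -8 mm) and leaves a slot 11 mm high over the bed
- bay (a point): point on the bed's top (jig x = -14, y = 0, z = 12 mm) midway between the two fixed bullet-nosed steel dowels (8 mm thick, 16 mm high, at y = +31 and -31 mm), axes as the jig's. The gap between the dowels is 54 mm; the foot goes in between them. With the cam open the bed is clear from the lip back to jig x = -86 mm
- plunger (a joint): spring plunger: steel pin 8 mm thick in the middle of the stop face, 5 mm above the bed, hidden under the lip. 0 = out, 6 mm proud of the stop face; grows in m as it is pushed in, 0.006 when the foot meets the solid stop. It pushes back with about 2 N at first and 4.6 N when flush, so a template let go tends to creep out again
- cam (a joint): the cam clamp's lever, hinged on a vertical axis. 0 = clamped: lever along the bar to the left (jig +y), cam nose filling the template's place. It grows in rad as the lever is pulled towards the robot (counter-clockwise from above) up to its stop at 1.7 = fully open, lever pointing back at the robot. It stays where it is left; about 1 N at the handle moves it
- cam_handle (a point): middle of the upright round steel handle at the end of the cam lever, 17 mm thick, 36 mm tall (18 mm above and below this point, which is 58 mm above the bench, give or take a mm), over a flat lever 12 mm wide. It travels on a level circle of 78 mm radius about the cam's pivot at jig x = -96.5, y = 0 mm
- template_foot (a point): centre of the underside of the template's foot. The template is a brass bishop on an oblong brass foot 60 mm (its x, the way it goes in, either end first) x 44 mm (its y) x 8 mm thick; 99.5 mm tall in all, about 0.45 kg, loose. Home: a 44 mm end of the foot flat on the stop face, this point then at jig x = -30, y = 0 within 5, z = 12 mm
- template_mid (a point): the template's centre, on the bishop's axis 50 mm above the underside; axes as the foot. Bishop's base 32 mm across (up to 21 mm above the underside), stem 17 to 19 mm (37 to 55 mm), collar (58 to 62 mm) and widest part of the head (70 to 76 mm) both 24 mm: pads centred 67 mm above the underside bear on both
- holly_bishop_mid (a point): a turned pale holly bishop standing loose, 82 mm tall, round base 29 mm across, no square foot; the point is 41 mm above its base; a bystander
- ebony_rook_mid (a point): a near-black ebony rook standing loose, 62 mm tall, round base 34 mm across; the point is 31 mm above its base; a bystander
- beech_blank_mid (a point): a rough square beech blank lying on its side, 38 x 100 x 38 mm (long side along its own y); the point is its centre; a bystander
- hex_key_mid (a point): a steel L-shaped hex key lying flat, 94 mm long with a 26 mm short leg, 6 mm thick; the point lies near the middle of the long leg; a bystander
- pencil_mid (a point): a flat wooden carpenter's pencil lying flat, 150 x 14 x 7 mm; the point is its centre; a bystander
- dust_brush_mid (a point): a wooden-handled dust brush lying flat, 200 mm long; the point lies near its middle; a bystander
- cork_block_mid (a point): a cork sanding block, 55 x 85 x 32 mm; the point is its centre; a bystander
Things that resemble listed ones, but are neither listed nor needed, are in the scene too. What is shaped like the part that bears template_foot but purple or turquoise is not meant.

How it is judged:
By the outcome, as a careful person would: the job done as asked, in the order asked, and still so for the second after the job is handed in, while the arm keeps its last pose, push and grip.
It also fails if it takes over 61 s, if anything falls off the work surface, if the arm or the gripper's body presses on something with over 40 N, if the wrist force passes 120 N, or if a joint passes its speed limit or range.

## Working session

There is one attempt and no reset: what is moved stays moved. The work goes in short steps, each a Python script; the robot and the scene stay as the last script left them, time stands still between calls to the robot, and variables do not carry over. Pictures are saved under pics/ and viewed, and the job is handed in when it is done.

```bash
mkdir -p pics; ls
python3 - <<'E'
from plant import bot, claw, telemetry, cams, order, models
import cv2
for n in ["scene","side","wrist"]:
    s=cams.snapshot(n); cv2.imwrite(f"pics/{n}0.png",s["pixels"][:,:,::-1])
    print(n,s["fx"],s["cx"],s["cy"],s["R"].round(3).tolist(),s["t"].round(3).tolist())
    for q in ["jig","cam","cam_handle","template_foot","template_mid","tracing_bar","bay"]:
        print(q,[(p["point"],round(p["confidence"],2)) for p in models.pinpoint(q,n)])
print(telemetry.get_obs())
E
```

```text
pics
scene 464.73196393320336 272.86528644402927 208.116531379467 [[-0.202, 0.979, 0.015], [0.84, 0.181, -0.511], [-0.503, -0.091, -0.859]] [0.168, -0.375, 1.501]
jig [([267.0, 294.9], 0.97)]Traceback (most recent call last):
  File "<stdin>", line 7, in <module>
ValueError: it knows: bay, beech_blank_mid, cam_handle, cork_block_mid, dust_brush_mid, ebony_rook_mid, hex_key_mid, holly_bishop_mid, jig, pencil_mid, template_foot, template_mid, tracing_bar
```

Run:
```python
from plant import bot, claw, telemetry, cams, order, models
import cv2
for n in ["scene","side","wrist"]:
    s=cams.snapshot(n); cv2.imwrite(f"pics/{n}0.png",s["pixels"][:,:,::-1])
    print(n,s["fx"],s["cx"],s["cy"],s["R"].round(3).tolist(),s["t"].round(3).tolist())
    for q in ["jig","cam_handle","template_foot","template_mid","tracing_bar","bay"]:
        print(q,[(p["point"],round(p["confidence"],2)) for p in models.pinpoint(q,n)])
print(telemetry.get_obs())
```

```text
scene 464.73196393320336 272.86528644402927 208.116531379467 [[-0.202, 0.979, 0.015], [0.84, 0.181, -0.511], [-0.503, -0.091, -0.859]] [0.168, -0.375, 1.501]
jig [([268.9, 292.2], 0.81)]
cam_handle [([223.7, 326.1], 0.75)]
template_foot [([168.0, 161.5], 0.88), ([186.6, 262.1], 0.79), ([157.2, 199.4], 0.76), ([200.5, 183.6], 0.71), ([138.7, 236.6], 0.59), ([268.9, 293.4], 0.15)]
template_mid [([160.0, 153.7], 0.9), ([146.9, 195.8], 0.74), ([128.9, 233.1], 0.69), ([178.9, 261.4], 0.67), ([188.0, 178.3], 0.59)]
tracing_bar []
bay [([260.3, 289.1], 0.64), ([336.2, 420.8], 0.45)]
side 411.4018626472126 280.2913807247203 210.60383945323878 [[-0.991, -0.131, -0.016], [-0.09, 0.76, -0.643], [0.096, -0.636, -0.765]] [0.488, 0.135, 0.97]
jig [([245.0, 226.8], 0.61)]
cam_handle [([261.6, 261.9], 0.86), ([358.5, 271.6], 0.18)]
template_foot [([156.3, 296.1], 0.88), ([163.3, 345.5], 0.68), ([212.8, 317.4], 0.63), ([138.1, 327.4], 0.61), ([184.3, 377.4], 0.56)]
template_mid [([203.1, 321.9], 0.8), ([175.1, 381.8], 0.74), ([146.2, 297.1], 0.73), ([151.8, 345.8], 0.7), ([125.7, 326.1], 0.6)]
tracin
[... 492 characters left out ...]
97748569e-06,
        1.18142358e+00, -1.78519863e-01]), 'qvel': array([ 0.00118798,  0.00042094, -0.0003    , -0.00134391, -0.00123627,
        0.00024885]), 'joint_torque': array([-2.71978515e-04, -4.40024650e+01, -1.76986384e+01,  6.32691337e-02,
        5.04569197e-02, -4.35063654e-06]), 'ee_pos': array([ 0.20832762, -0.58922462,  0.23655013]), 'tool_rot': array([[ 3.33303545e-01, -9.42819573e-01, -1.19693016e-06],
       [-9.42819573e-01, -3.33303545e-01,  3.02708671e-05],
       [-2.89389071e-05, -8.96089812e-06, -1.00000000e+00]]), 'contact_force': array([-0.08198915,  0.46783561, -0.07285818]), 'ft_torque': array([ 0.021599  , -0.00900893, -0.0335243 ]), 'width': 0.08692313623953087}
```

View pics/scene0.png

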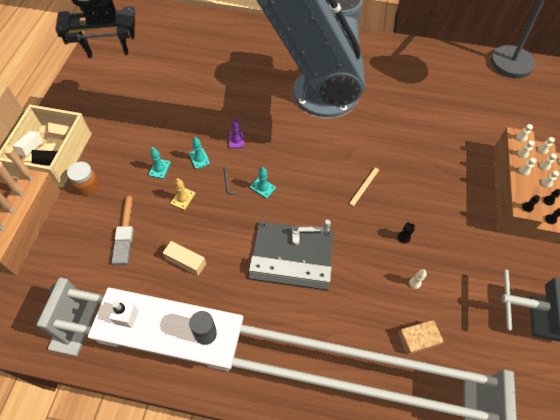

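View pics/side0.png

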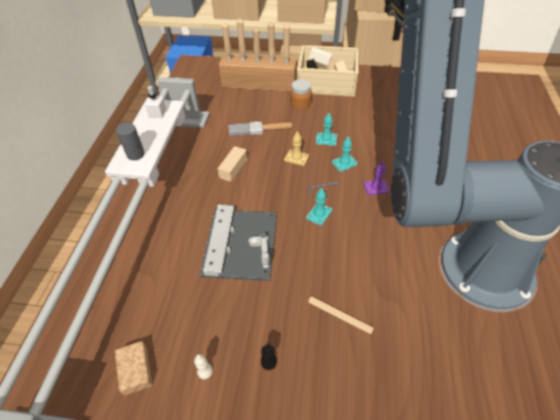

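View pics/wrist0.png

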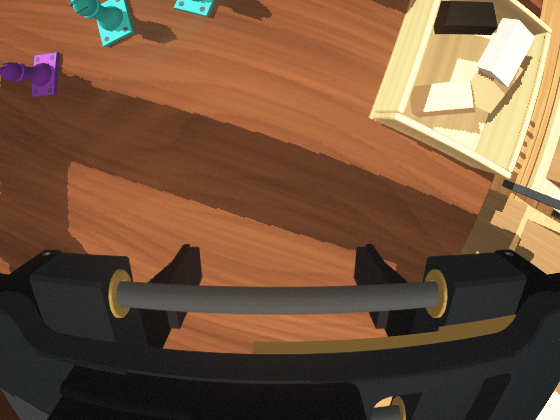

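The brass template is at scene (col 183, row 198) and side (297, 156). The jig is at scene (292, 255) and side (240, 243), with the lever pointing left along the bar. I'll triangulate these and view enlarged crops.

```bash
cat > h.py <<'E'
from plant import bot, claw, telemetry, cams, order, models
import numpy as np, cv2
from scipy.optimize import least_squares
def save(s,name,box=None,z=1):
    im=s["pixels"][:,:,::-1]
    if box: im=im[box[1]:box[3],box[0]:box[2]]
    if z!=1: im=cv2.resize(im,None,fx=z,fy=z,interpolation=cv2.INTER_CUBIC)
    cv2.imwrite(f"pics/{name}.png",im)
def proj(s,X,fish=False):
    c=np.asarray(X)@s["R"].T+s["t"]
    if fish:
        r=np.hypot(c[...,0],c[...,1]); th=np.arctan2(r,c[...,2]); k=th/np.maximum(r,1e-9)
        return np.stack([s["fx"]*k*c[...,0]+s["cx"],s["fy"]*k*c[...,1]+s["cy"]],-1)
    return np.stack([s["fx"]*c[...,0]/c[...,2]+s["cx"],s["fy"]*c[...,1]/c[...,2]+s["cy"]],-1)
def ray(s,uv,fish=False):
    a=np.array([(uv[0]-s["cx"])/s["fx"],(uv[1]-s["cy"])/s["fy"]])
    if fish:
        th=np.hypot(*a); d=np.r_[a/max(th,1e-9)*np.sin(th),np.cos(th)]
    else: d=np.r_[a,1]
    return -s["R"].T@s["t"], s["R"].T@d
def onz(s,uv,z,fish=False):
    o,d=ray(s,uv,fish); return o+d*(z-o[2])/d[2]
def tri(s1,u1,s2,u2):
    o1,d1=ray(s1,u1);o2,d2=ray(s2,u2); d1/=np.linalg.norm(d1);d2/=np.linalg.norm(d2)
    t=np.linalg.lstsq(np.c_[d1,-d2],o2-o1,rcond=None)[0]
    p,q=o1+t[0]*d1,o2+t[1]*d2
    return (p+q)/2,np.linalg.norm(p-q)
E
python3 - <<'E'
from h import *
a=cams.snapshot("scene");b=cams.snapshot("side")
save(a,"sj",(235,205,355,300),6);save(b,"dj",(190,195,290,290),6)
save(a,"st",(150,160,220,220),8);save(b,"dt",(265,115,335,175),8)
for n,u,v in [("jig",(292.2,268.9),(226.8,245)),("handle",(326.1,223.7),(261.6,261.9)),("foot",(183.6,200.5),(296.1,156.3)),("mid",(178.3,188),(297.1,146.2)),("bay",(289.1,260.3),(228.8,242.4))]:
    print(n,tri(a,u,b,v))
E
```

```text
jig (array([ 0.62665722,  0.00760939, -0.00327383]), np.float64(0.002697952011254585))
handle (array([0.51837294, 0.0770186 , 0.05647   ]), np.float64(0.013385941715448867))
foot (array([ 0.49004775, -0.32334791,  0.00504456]), np.float64(0.008348948117635696))
mid (array([ 0.48379106, -0.33090447,  0.04481842]), np.float64(0.005159170888285772))
bay (array([0.61606234, 0.00109611, 0.00915067]), np.float64(0.011817337498402242))
```

View pics/sj.png

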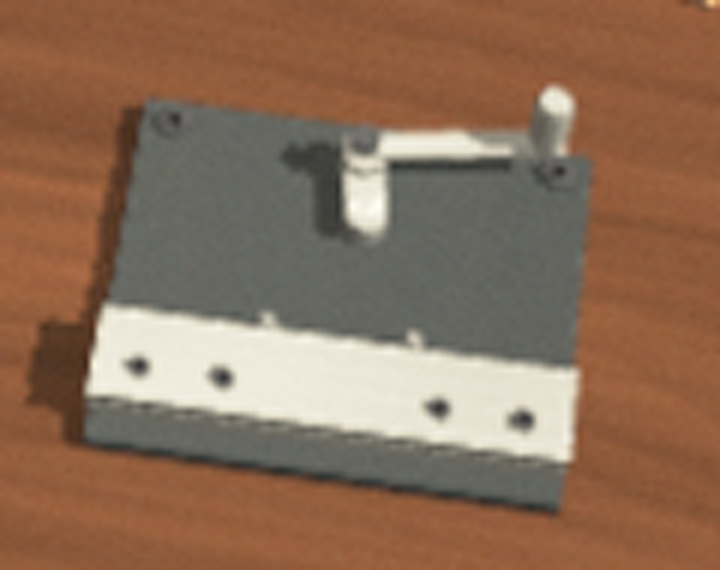

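View pics/dj.png

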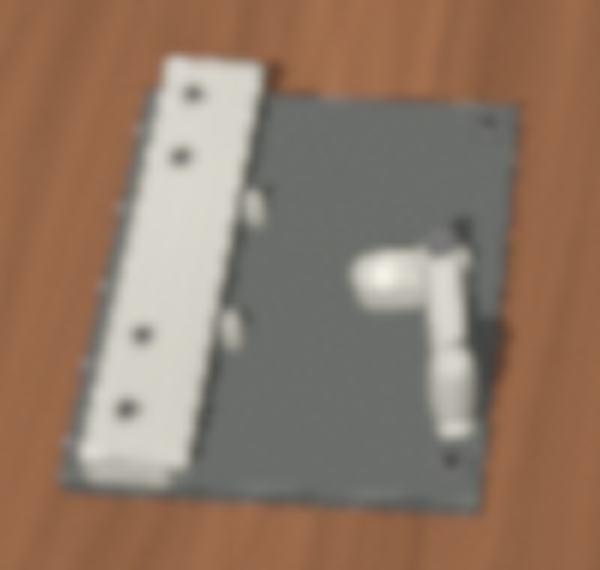

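View pics/st.png

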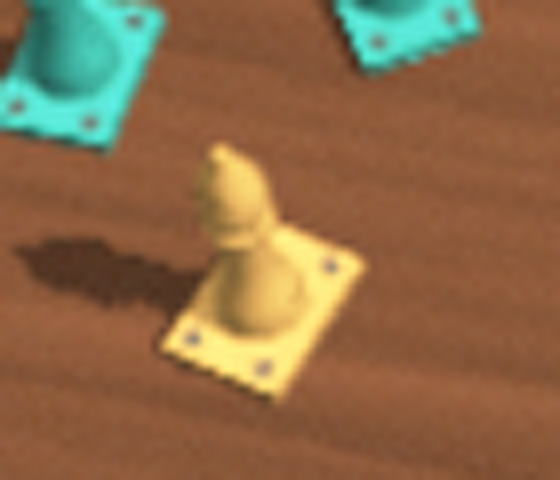

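View pics/dt.png

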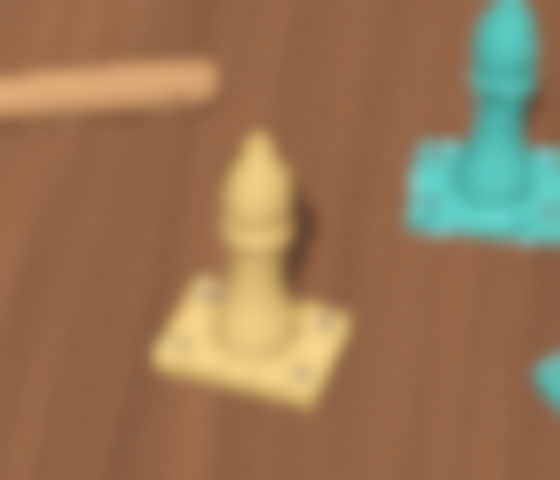

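```bash
cat >> h.py <<'E'
def rz(y): return np.array([[np.cos(y),-np.sin(y),0],[np.sin(y),np.cos(y),0],[0,0,1.]])
def fit(obs,x0):
    # obs: list of (snap, uv, local xyz mm, fish)
    def f(p):
        r=[]
        for s,uv,L,fi in obs: r.append(proj(s,rz(p[2])@(np.array(L)/1000)+[p[0],p[1],0],fi)-uv)
        return np.ravel(r)
    q=least_squares(f,x0,loss="soft_l1"); return q.x,f(q.x).reshape(-1,2)
E
python3 - <<'E'
from h import *
a=cams.snapshot("scene");b=cams.snapshot("side")
def c(off,z,p): return (np.array(p)+.5)/z-.5+np.array(off)
S=lambda p:c((235,205),6,p); D=lambda p:c((190,195),6,p)
o=[(a,S((148,98)),(-120,-100,12),0),(a,S((590,158)),(-120,100,12),0),(a,S((85,435)),(45,-100,12),0),(a,S((560,503)),(45,100,12),0),(a,S((105,305)),(-8,-100,31),0),(a,S((578,368)),(-8,100,31),0),
(b,D((520,103)),(-120,-100,12),0),(b,D((480,507)),(-120,100,12),0),(b,D((67,486)),(45,100,12),0),(b,D((265,65)),(-8,-100,31),0),(b,D((190,467)),(-8,100,31),0)]
x,r=fit(o,[.62,0,0]); print("jig",x,r.round(1).tolist())
S=lambda p:c((150,160),8,p); D=lambda p:c((265,115),8,p)
for y0 in [-.6,.6,1.,2.2]:
  o=[(a,S((365,263)),(-30,22,8),0),(a,S((275,388)),(30,22,8),0),(a,S((163,347)),(30,-22,8),0),(b,D((352,320)),(-30,22,8),0),(b,D((310,400)),(30,22,8),0),(b,D((155,355)),(30,-22,8),0),(b,D((205,275)),(-30,-22,8),0),(a,S((217,145)),(0,0,99.5),0),(b,D((260,130)),(0,0,99.5),0)]
  x,r=fit(o,[.49,-.325,y0]); print("tmpl",x,r.round(1).tolist())
  o=[(s,u,((L[1]+8)/22*22-8 if 0 else L[0]*22/30,L[1]*30/22,L[2]),f) for s,u,L,f in o]
  x,r=fit(o,[.49,-.325,y0]); print("tmplB",x,abs(r).sum())
E
```

```text
jig [0.62848397 0.00444655 0.06288166] [[-0.1, -0.6], [0.9, -0.8], [0.1, 0.4], [1.0, 0.2], [0.0, -0.3], [0.6, -0.0], [0.3, 0.0], [0.6, -0.8], [-1.3, -0.9], [-0.4, -0.2], [-0.3, -0.9]]
tmpl [ 0.48708557 -0.32887083  0.2573169 ] [[-5.6, -4.5], [4.9, -1.7], [2.6, 4.0], [-1.0, 4.9], [-16.0, -3.1], [1.4, -7.5], [14.9, 0.6], [-1.0, 0.8], [-0.3, 0.2]]
tmplB [ 0.48709209 -0.3275306   0.49816175] 70.94875674114516
tmpl [ 0.48708557 -0.32887083  0.25731623] [[-5.6, -4.5], [4.9, -1.7], [2.6, 4.0], [-1.0, 4.9], [-16.0, -3.1], [1.4, -7.5], [14.9, 0.6], [-1.0, 0.8], [-0.3, 0.2]]
tmplB [ 0.48709213 -0.32753077  0.49825507] 70.94865326886881
tmpl [ 0.48708557 -0.3288708   0.25731978] [[-5.6, -4.5], [4.9, -1.7], [2.6, 4.0], [-1.0, 4.9], [-16.0, -3.1], [1.4, -7.5], [14.9, 0.6], [-1.0, 0.8], [-0.3, 0.2]]
tmplB [ 0.48709212 -0.32753072  0.49822761] 70.9486837048317
tmpl [ 0.48708557 -0.32887088  0.25731124] [[-5.6, -4.5], [4.9, -1.7], [2.6, 4.0], [-1.0, 4.9], [-16.0, -3.1], [1.4, -7.5], [14.9, 0.6], [-1.0, 0.8], [-0.3, 0.2]]
tmplB [ 0.48709214 -0.32753081  0.49827772] 70.9486281919092
```

Run:
```python
from h import *
a=cams.snapshot("scene");b=cams.snapshot("side")
def c(off,z,p): return (np.array(p)+.5)/z-.5+np.array(off)
S=lambda p:c((150,160),8,p); D=lambda p:c((265,115),8,p)
A,B,C,DD=(-30,22,8),(30,22,8),(30,-22,8),(-30,-22,8)
o=[(a,S((365,263)),A,0),(a,S((275,388)),B,0),(a,S((163,347)),C,0),(b,D((352,318)),DD,0),(b,D((310,397)),A,0),(b,D((155,355)),B,0),(b,D((205,275)),C,0),(a,S((217,145)),(0,0,99.5),0),(b,D((260,130)),(0,0,99.5),0)]
for y0 in [-.6,.6,-1.2]:
  x,r=fit(o,[.49,-.325,y0]); print("tmpl",x,r.round(1).tolist())
  o2=[(s,u,(L[0]*22/30,L[1]*30/22,L[2]),f) for s,u,L,f in o]
  x,r=fit(o2,[.49,-.325,y0]); print("tmplB",x,abs(r).sum())
print(bot.nose_length)
for q in ["hex_key_mid","beech_blank_mid","pencil_mid","dust_brush_mid"]:
    models.boxes_of(q,"scene")
    p=models.pinpoint(q,"scene"); print(q,[onz(a,i["point"][::-1],.01).round(3) for i in p])
```

```text
tmpl [ 0.48599629 -0.32513188 -0.25960956] [[-0.0, -0.3], [-0.4, 0.6], [-0.1, -0.5], [0.1, -0.2], [0.2, -0.6], [0.4, -0.5], [-0.3, 0.2], [0.5, 0.7], [-0.0, 1.0]]
tmplB [ 0.4864944  -0.3267023  -0.14538891] 29.20887875797706
tmpl [ 0.48599629 -0.32513188 -0.25960957] [[-0.0, -0.3], [-0.4, 0.6], [-0.1, -0.5], [0.1, -0.2], [0.2, -0.6], [0.4, -0.5], [-0.3, 0.2], [0.5, 0.7], [-0.0, 1.0]]
tmplB [ 0.4864944  -0.32670231 -0.14538931] 29.20887980492742
tmpl [ 0.48599629 -0.32513188 -0.25960957] [[-0.0, -0.3], [-0.4, 0.6], [-0.1, -0.5], [0.1, -0.2], [0.2, -0.6], [0.4, -0.5], [-0.3, 0.2], [0.5, 0.7], [-0.0, 1.0]]
tmplB [ 0.4864944  -0.32670231 -0.14539028] 29.20888233834637
0.014
hex_key_mid [array([ 0.407, -0.231,  0.01 ])]
beech_blank_mid [array([ 0.659, -0.263,  0.01 ])]
pencil_mid [array([0.345, 0.16 , 0.01 ])]
dust_brush_mid [array([ 0.624, -0.442,  0.01 ])]
```

Jig pose: (0.6285, 0.0044), yaw 0.063. Template pose: (0.486, -0.325), yaw -0.26. Both fits have residuals under about 1 px. Open, the handle would sit at about 0.355 m, which is inside the minimum reach, so I'll push the lever inboard of the handle with closed fingers. I'm checking IK along that arc first.

```bash
cat >> h.py <<'E'
J=np.array([.6285,.0044]); JY=.063
def jig(x,y): return J+(rz(JY)@np.array([x,y,0])/1000)[:2]
def down(yaw):  # tool x along yaw
    x=np.array([np.cos(yaw),np.sin(yaw),0]); z=np.array([0,0,-1.]); return np.c_[x,np.cross(z,x),z]
def lev(q,al,pe):
    return jig(-96.5,0)+(rz(JY+q)@np.array([pe,al,0])/1000)[:2]
E
python3 - <<'E'
from h import *
for off in (0,np.pi):
  for q in [0,.4,.8,1.2,1.7]:
    p=lev(q,52,21); print(off,q,p.round(3),np.round(bot.inverse_kinematics(np.r_[p,.04],down(JY+q+off)),2) if bot.inverse_kinematics(np.r_[p,.04],down(JY+q+off)) is not None else None)
a=cams.snapshot("scene")
for r in models.pinpoint("template_foot","scene"): print(onz(a,r["point"][::-1],0).round(3))
print("handle expected px", proj(a,np.r_[lev(0,78,0),.058]), proj(a,np.r_[lev(.12,78,0),.058]))
E
```

```text
0 0 [0.55  0.052] [-0.11  0.73  1.75 -0.    0.65 -0.17]
0 0.4 [0.528 0.054] [-0.11  0.72  1.81 -0.    0.61 -0.57]
0 0.8 [0.506 0.048] [-0.13  0.7   1.87 -0.    0.57 -0.99]
0 1.2 [0.489 0.034] [-0.16  0.69  1.91 -0.    0.54 -1.42]
0 1.7 [0.477 0.009] [-0.22  0.69  1.95 -0.    0.51 -1.98]
3.141592653589793 0 [0.55  0.052] None
3.141592653589793 0.4 [0.528 0.054] [-0.11  0.72  1.81 -0.    0.61  2.57]
3.141592653589793 0.8 [0.506 0.048] [-0.13  0.7   1.87 -0.    0.57  2.15]
3.141592653589793 1.2 [0.489 0.034] [-0.16  0.69  1.91 -0.    0.54  1.72]
3.141592653589793 1.7 [0.477 0.009] [-0.22  0.69  1.95 -0.    0.51  1.16]
[ 0.266 -0.227  0.   ]
[ 0.484 -0.316  0.   ]
[ 0.345 -0.322  0.   ]
[ 0.404 -0.132  0.   ]
handle expected px [326.79094483 228.56438184] [326.86985057 225.33892284]
```

Run:
```python
from h import *
claw.command_gripper(0.0,20)
p=lev(0,52,32); bot.movep(np.r_[p,.16],down(JY))
s=cams.snapshot("wrist"); save(s,"w1")
hit=bot.move_linear(np.r_[p,.040],rate=.15,until_force=6)
o=telemetry.get_obs(); print(hit,o["time_s"],o["ee_pos"],o["contact_force"],o["width"])
save(cams.snapshot("side"),"d1",(150,150,350,300),4)
```

```text
False 7.075 [0.56149177 0.05211111 0.04058864] [-0.3964003   0.73069807 -0.28790834] 0.0006847896956707377
```

View pics/w1.png

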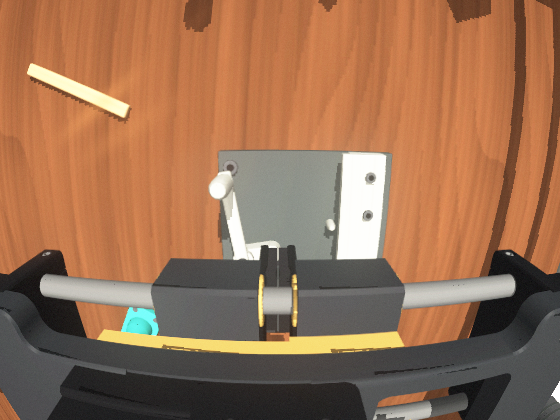

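View pics/d1.png

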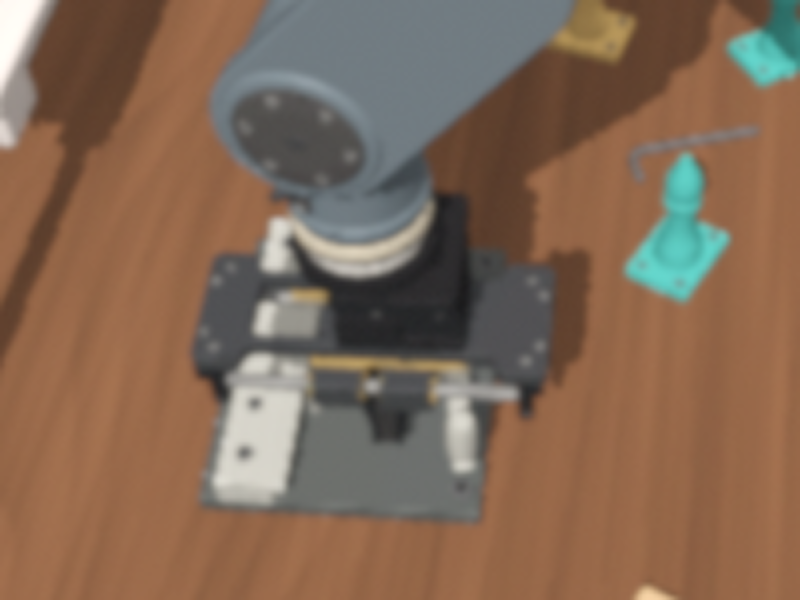

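The wrist view shows the lever beside the closed fingers, with its handle at (220, 187), and the descent was free of contact. Now the push.

Run:
```python
from h import *
hit=False
for q in list(np.linspace(0,1.6,11))+[1.7,1.76]:
    hit=bot.move_linear(np.r_[lev(q,52,21.5),.040],rate=.06,attitude=down(JY+q),until_force=7)
    o=telemetry.get_obs(); print(round(q,2),hit,o["contact_force"].round(1),end=" ")
    if hit: break
e=o["ee_pos"][:2]-jig(-96.5,0); print(o["time_s"],o["ee_pos"], "q est",np.arctan2(e[1],e[0])-JY-np.arctan2(52,21))
save(cams.snapshot("wrist"),"w2")
```

```text
0.0 False [ 0.2 -0.2 -0.3] 0.16 False [-0.1 -0.3  0.5] 0.32 False [-0.3 -0.3  0.1] 0.48 False [ 0.4  0.3 -1.1] 0.64 False [-0.1  1.   0.7] 0.8 False [ 1.2 -0.2 -0.8] 0.96 False [-0.9  0.   0. ] 1.12 False [-0.4 -1.1 -0.6] 1.28 False [-0.3  0.1  0.3] 1.44 False [-0.5 -0.6 -0.1] 1.6 False [-0.1  0.1 -0.8] 1.7 False [-0.8 -0.1  0. ] 1.76 False [0.7 0.  0.5] 11.0333 [0.47661057 0.00632457 0.04001528] q est 1.7486604832756276
```

View pics/w2.png

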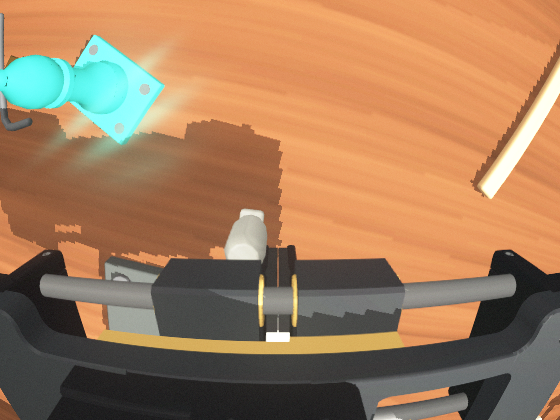

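The lever followed, with its handle now at (247, 235), but I felt no stop force. I'll keep pushing gently until the stop is felt.

Run:
```python
from h import *
for q in [1.82,1.88,1.94,2.0,2.06,2.12]:
    hit=bot.move_linear(np.r_[lev(q,52,21.5),.040],rate=.04,attitude=down(JY+1.76),until_force=6)
    o=telemetry.get_obs(); print(round(q,2),hit,o["contact_force"].round(1))
    if hit: break
print(o["time_s"],o["ee_pos"])
save(cams.snapshot("wrist"),"w3")
p=o["ee_pos"].copy()
d=down(JY+1.76)[:,0]
bot.move_linear(p-0*d+np.array([0,0.004,0]),rate=.1); print(telemetry.get_obs()["contact_force"])
p=telemetry.get_obs()["ee_pos"]; bot.move_linear(p+[0,0,.15],rate=.25)
s=cams.snapshot("wrist");save(s,"w4")
a=cams.snapshot("scene");save(a,"s4",(235,175,355,300),5)
for r in models.pinpoint("cam_handle","wrist")[:2]:
    h=onz(s,r["point"][::-1],.058,True)[:2]; v=h-jig(-96.5,0); print(r["confidence"],h,np.linalg.norm(v),np.arctan2(v[1],v[0])-np.pi/2-JY)
for r in models.pinpoint("cam_handle","scene")[:2]:
    h=onz(a,r["point"][::-1],.058)[:2]; v=h-jig(-96.5,0); print(r["confidence"],h,np.linalg.norm(v),np.arctan2(v[1],v[0])-np.pi/2-JY)
```

```text
1.82 False [-0.1  0.3 -0.5]
1.88 False [ 3.2 12.8 -0.2]
1.94 False [ 6.5 27.6  1. ]
2.0 False [ 9.8 42.7  1.3]
2.06 False [11.7 58.3  2.5]
2.12 False [14.2 72.1  3.5]
12.5833 [ 4.75869344e-01 -2.31896140e-04  4.00453110e-02]
[-0.00892972  0.04372734 -1.40854522]
0.96 [ 0.45580913 -0.01558195] 0.07763792388493633 -4.595297557904181
0.53 [ 0.46784988 -0.27893532] 0.28462757414886797 -3.432618850979386
0.77 [ 0.45501505 -0.01628354] 0.07854674070085726 -4.588320560461457
```

View pics/w4.png

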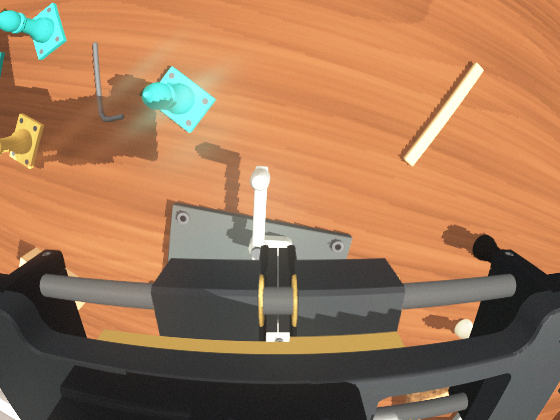

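View pics/s4.png

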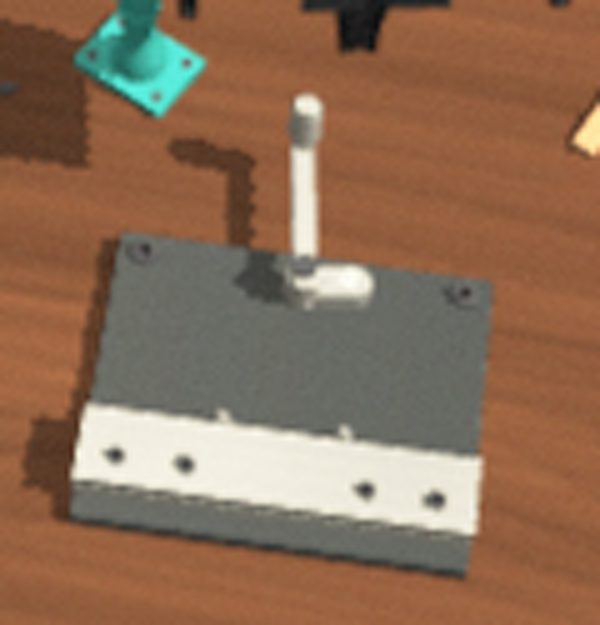

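The lever is open: both cameras give q ≈ 1.69 at a radius of 78 mm, and the lever points back at the robot. The stop push reached about 72 N at the fingers, because `until_force` is relative to each call's start. From here I'll use absolute force checks. Next is a refined look at the template from the wrist.

Run:
```python
from h import *
claw.command_gripper(0.075,20)
yaw=-.26; R=down(yaw)
T=np.array([.486,-.325])
p=T+ .12*R[:2,1]
bot.movep(np.r_[p,.21],R)
s=cams.snapshot("wrist");save(s,"w5")
for q in ("template_mid","template_foot"):
  for r in models.pinpoint(q,"wrist")[:3]: print(q,r["confidence"],r["point"],onz(s,r["point"][::-1],.05 if 'mid' in q else 0,True))
L=[(x,y,8) for x in(-30,30) for y in(-22,22)]+[(0,0,99.5),(0,0,0)]
print(proj(s,np.array([rz(yaw)@(np.array(l)/1000)+np.r_[T,0] for l in L]),True).round(0).tolist())
print(telemetry.get_obs()["time_s"],telemetry.get_obs()["contact_force"])
```

```text
template_mid 0.89 [77.4, 277.6] [ 0.48512863 -0.32750024  0.05      ]
template_mid 0.7 [190.0, 221.9] [ 0.40461407 -0.41800283  0.05      ]
template_mid 0.68 [117.6, 137.3] [ 0.34172134 -0.32327537  0.05      ]
template_foot 0.86 [71.0, 78.2] [ 0.25662851 -0.2305373   0.        ]
template_foot 0.7 [116.2, 155.1] [ 0.34205948 -0.32266727  0.        ]
template_foot 0.68 [79.8, 275.4] [ 0.48369388 -0.32366549  0.        ]
[[249.0, 100.0], [249.0, 60.0], [306.0, 100.0], [306.0, 60.0], [278.0, 67.0], [278.0, 80.0]]
17.0583 [-0.62114851 -0.30822105  0.00173577]
```

View pics/w5.png

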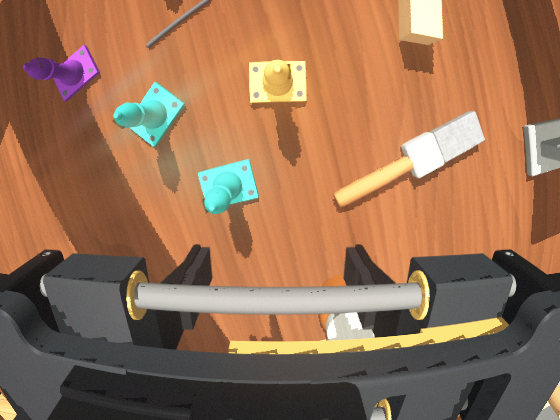

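The predicted corners match the picture to about 2 px: the foot spans (250, 62) to (306, 102). Grasping now.

Run:
```python
from h import *
R=down(-.26);T=np.array([.486,-.325])
bot.move_linear(np.r_[T,.21],rate=.2)
print(bot.move_linear(np.r_[T,.062],rate=.15,until_force=6))
claw.command_gripper(0.0,45)
o=telemetry.get_obs();print(o["time_s"],o["width"],o["contact_force"])
save(cams.snapshot("wrist"),"w6a")
bot.move_linear(np.r_[T,.20],rate=.15)
o=telemetry.get_obs();print(o["time_s"],o["width"],o["contact_force"])
bot.movep(np.r_[jig(-50,0),.16],down(JY))
o=telemetry.get_obs();print(o["time_s"],o["width"],o["ee_pos"])
save(cams.snapshot("wrist"),"w6")
save(cams.snapshot("scene"),"s6",(225,155,365,300),5);save(cams.snapshot("side"),"d6",(170,150,310,300),5)
```

```text
False
19.875 0.021685082342906167 [-1.78610926  0.04633811  0.48251027]
20.9917 0.021395691736857812 [-0.04917412 -0.45804968 -5.09065676]
22.2833 0.021850109692013713 [ 5.79031404e-01 -1.26537350e-05  1.60068592e-01]
```

View pics/w6.png

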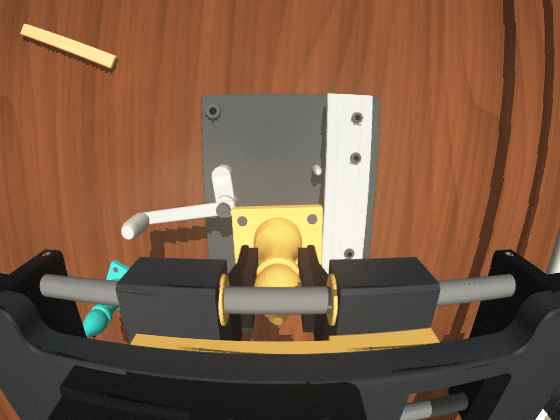

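View pics/s6.png

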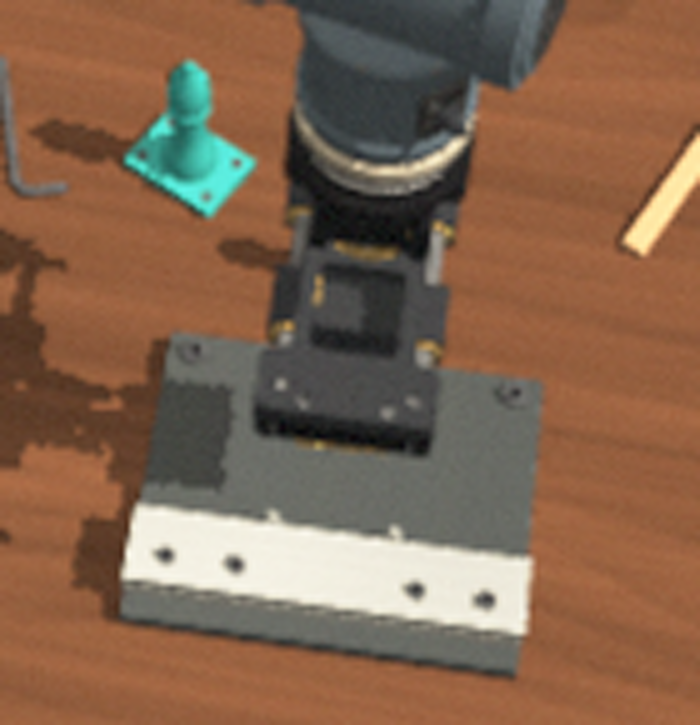

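View pics/d6.png

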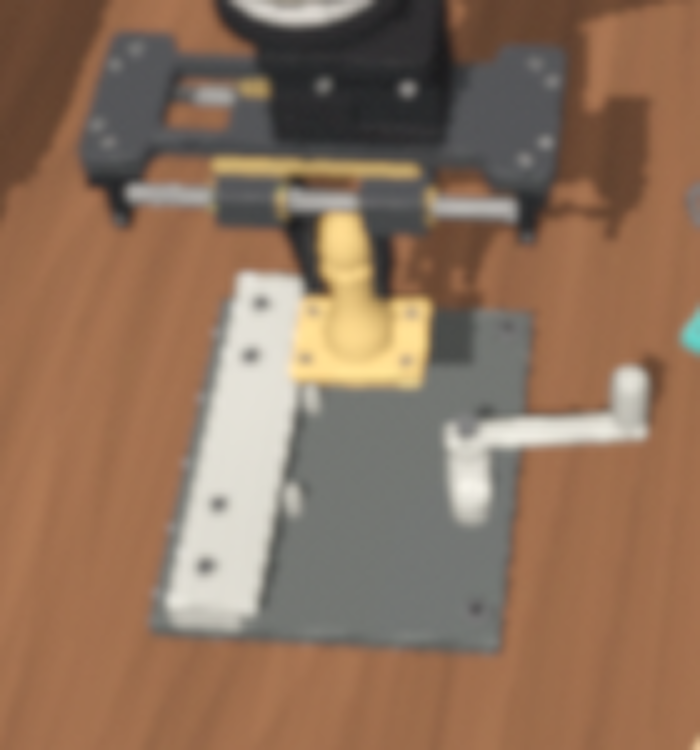

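The template is held at a width of 21.5 mm and about square to the jig. The lever is open at about 90°. I'm fitting the held pose, including tilt, from wrist and side points.

```bash
cat >> h.py <<'E'
from scipy.spatial.transform import Rotation as Ro
def fit6(obs,p0,yaw,sig=0.03):
    def f(v,reg=True):
        M=Ro.from_euler("ZYX",[v[3],v[4],v[5]]).as_matrix()
        r=[proj(s,M@(np.array(L)/1000)+v[:3],fi)-uv for s,uv,L,fi in obs]
        r=np.ravel(r); return np.r_[r,v[4]/sig,v[5]/sig] if reg else r
    q=least_squares(f,[*p0,yaw,0,0],loss="soft_l1",x_scale=[.01]*3+[.1]*3); return q.x,f(q.x,False).reshape(-1,2)
def tojig(p): return rz(-JY)@(np.asarray(p)-np.r_[J,0])*1000
E
python3 - <<'E'
from h import *
w=cams.snapshot("wrist");b=cams.snapshot("side")
D=lambda p:(np.array(p)+.5)/5-.5+np.array((170,150))
o=[(w,(232.5,208),(-30,22,8),1),(w,(323.5,206),(30,22,8),1),
(b,D((307,295)),(30,-22,8),0),(b,D((432,298)),(-30,-22,8),0),(b,D((425,376)),(-30,22,8),0),(b,D((290,372)),(30,22,8),0),(b,D((342,211)),(0,0,99.5),0)]
x,r=fit6(o,[*jig(-50,0),.098],JY)
print(tojig(x[:3]),x[3:]-[JY,0,0],r.round(1).tolist())
L=[(x,y,8) for x in(-30,30) for y in(22,)]+[(0,0,99.5)]
print(proj(w,np.array([rz(JY)@(np.array(l)/1000)+np.r_[jig(-50,0),.098] for l in L]),True).round(0).tolist())
E
```

```text
[-49.08838068  -3.7227668   96.5156543 ] [ 0.01629049 -0.00063087 -0.03425171] [[-0.1, -0.1], [-0.3, 0.3], [-0.9, 0.3], [-0.3, 0.5], [-0.7, 0.2], [0.0, 0.1], [-0.1, -1.0]]
[[231.0, 203.0], [323.0, 203.0], [277.0, 314.0]]
```

Run:
```python
from h import *
R=down(JY-.01)
p=jig(-50,2.5)
bot.move_linear(np.r_[p,.085],rate=.15,attitude=R)
print("t",telemetry.get_obs()["time_s"],telemetry.get_obs()["contact_force"])
hit=bot.move_linear(np.r_[p,.070],rate=.02,until_force=8)
o=telemetry.get_obs();print(hit,o["time_s"],o["ee_pos"],o["contact_force"],o["ft_torque"].round(2),o["width"])
w=cams.snapshot("wrist");save(w,"w7");save(cams.snapshot("side"),"d7",(170,150,310,300),5)
save(cams.snapshot("scene"),"s7",(225,155,365,300),5)
```

```text
t 23.1833 [ 0.35795793 -0.7954095  -4.53083473]
True 23.7667 [0.57849972 0.0037396  0.07388882] [0.40422166 1.10915324 3.75536835] [ 0.02  0.   -0.02] 0.021326757485379128
```

View pics/w7.png

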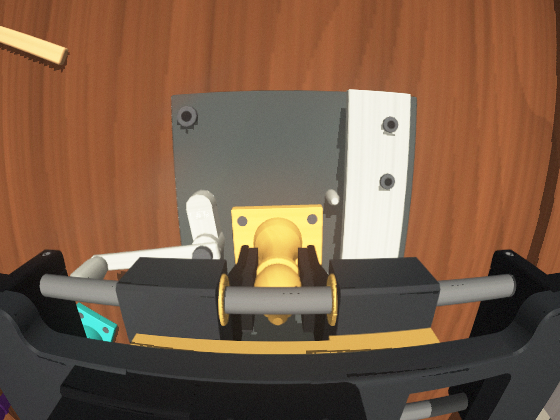

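View pics/d7.png

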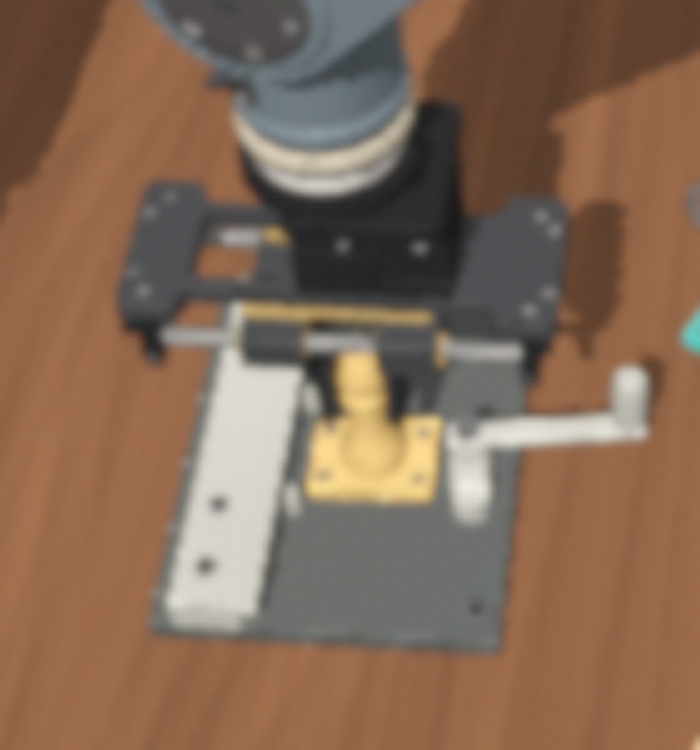

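Run:
```python
from h import *
w=cams.snapshot("wrist");b=cams.snapshot("side")
save(w,"w7c",(170,80,430,290),3)
D=lambda p:(np.array(p)+.5)/5-.5+np.array((170,150))
# template 3dof on bed (bottom z=12 -> local z+12)
o=[(w,(232.5,208),(-30,22,20),1),(w,(323.5,206),(30,22,20),1),(b,D((441,419)),(-30,-22,20),0),(b,D((436,491)),(-30,22,20),0),(b,D((307,487)),(30,22,20),0)]
x,r=fit(o,[*jig(-50,0),JY]); print("all",tojig([*x[:2],0]),x[2]-JY,r.round(1).tolist())
x,r=fit(o[:2],[*jig(-50,0),JY]); print("wrist",tojig([*x[:2],0]),x[2]-JY)
x,r=fit(o[2:],[*jig(-50,0),JY]); print("side",tojig([*x[:2],0]),x[2]-JY)
P=lambda s,l,f:proj(s,rz(JY)@(np.array(l)/1000)+np.r_[J,0],f).round(1)
for l in [(-14,31,28),(-14,31,12),(-8,100,31),(-120,100,12),(20,100,31)]: print(l,P(w,l,True),(P(b,l,False)-[170,150])*5)
```

```text
all [-49.13457119   1.42547415   0.        ] 0.012798603392187302 [[-0.6, 0.1], [0.4, 0.1], [-0.2, -0.0], [-0.9, 0.2], [0.3, 0.1]]
wrist [-49.06138848   1.44925534   0.        ] 0.013026919691843414
side [-49.71394092   1.21318731   0.        ] 0.018088238672965398
(-14, 31, 28) [334.5 198.4] [291.  487.5]
(-14, 31, 12) [330.5 192.4] [295.  506.5]
(-8, 100, 31) [347.3  86.2] [255.  607.5]
(-120, 100, 12) [169.5  93.2] [500.5 641.5]
(20, 100, 31) [392.  89.] [194.5 604.5]
```

View pics/w7c.png

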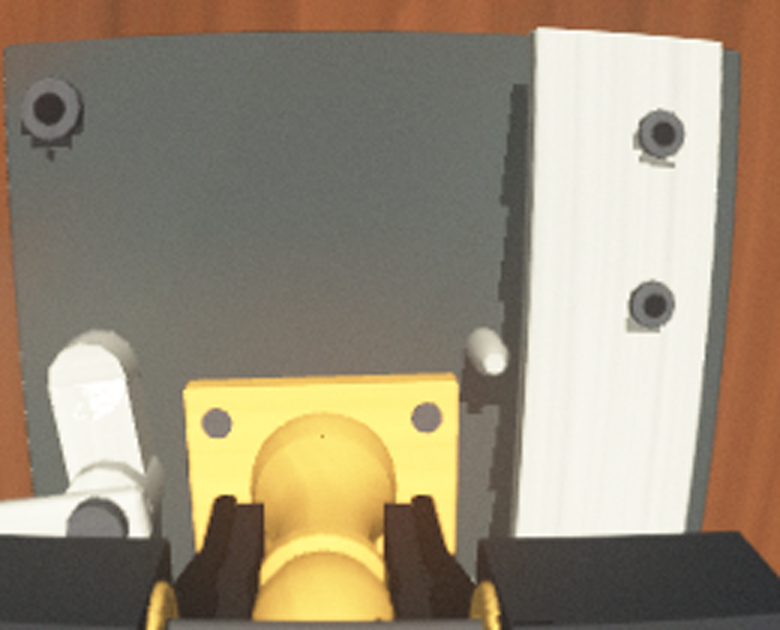

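Contact came at z = 0.0739, as expected. The dowel prediction (334.5, 198.4) matches the seen (335, 198). The foot is about 1.5 mm left and 0.013 rad turned, so I'll correct that while sliding in and watch the absolute force.

Run:
```python
from h import *
R=down(JY-.023)
z=.0737
ux=rz(JY)[:,0]
for x,y in [(-48,1.2),(-44,1.2),(-40,1.2),(-38,1.2)]:
    bot.move_linear(np.r_[jig(x,y),z],rate=.04,attitude=R,until_force=12)
    o=telemetry.get_obs(); print(x,tojig(o["ee_pos"]).round(1),(rz(-JY)@o["contact_force"]).round(1),o["ft_torque"].round(2),o["width"])
print(o["time_s"])
w=cams.snapshot("wrist");save(w,"w8c",(170,80,430,290),3)
for q in("template_foot",): print(models.pinpoint(q,"wrist")[:1])
```

```text
-48 [-47.    0.8  73.9] [ 0.8 -1.2  0.7] [-0.04 -0.2  -0.04] 0.021549101941685314
-44 [-45.9   1.   74. ] [-4.5 -0.9  6.3] [-0.35  0.54  0.05] 0.0221795411809237
-40 [-43.    1.3  74.1] [-6.4 -0.7  7.9] [-0.3   0.97  0.02] 0.021670907350874583
-38 [-42.5   1.4  74.2] [-9.1 -1.9 11.7] [-0.42  1.57 -0.01] 0.021365760014770974
25.0167
[{'point': [331.8, 91.3], 'confidence': 0.88}]
```

View pics/w8c.png

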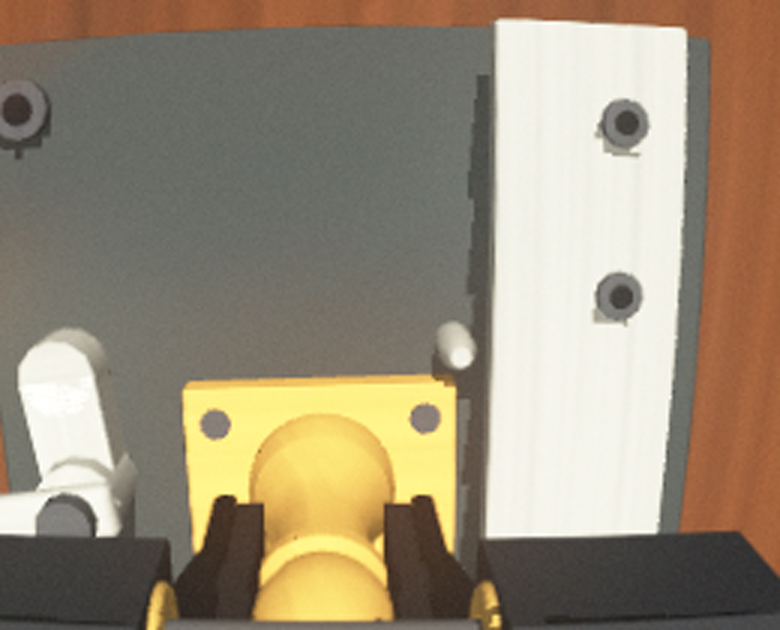

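Resistance started at jig x ≈ -42, front end about -12. It's either friction with the front digging in or a touch on the left dowel, seen at crop (457, 345) with the foot corner at (456, 378). I'll lift it a hair and measure the clearance from this picture.

Run:
```python
from h import *
o=telemetry.get_obs()
p=o["ee_pos"].copy()
print("ee jig",tojig(p),(rz(-JY)@o["contact_force"]).round(1))
bot.move_linear(np.r_[jig(-45,1),.0765],rate=.04)
o=telemetry.get_obs(); print("lift",tojig(o["ee_pos"]).round(1),(rz(-JY)@o["contact_force"]).round(1))
w=cams.snapshot("wrist");save(w,"w9c",(230,120,360,230),6)
b=cams.snapshot("side");save(b,"d9",(190,190,290,290),6)
P=lambda s,l,f:proj(s,rz(JY)@(np.array(l)/1000)+np.r_[J,0],f)
for l in [(-14,31,28),(-14,31,20),(-14,27,20),(-14,31,12),(-8,60,31),(-8,100,31)]: print(l,((P(w,l,True)-[230,120]+.5)*6).round(0))
```

```text
ee jig [-42.54119497   1.40644573  74.25658044] [-8.5 -1.6 11.7]
lift [-45.3   1.1  75.8] [ 0.   0.  -5.7]
(-14, 31, 28) [581. 453.]
(-14, 31, 20) [570. 435.]
(-14, 27, 20) [570. 471.]
(-14, 31, 12) [561. 419.]
(-8, 60, 31) [647. 179.]
(-8, 100, 31) [ 645. -218.]
```

View pics/w9c.png

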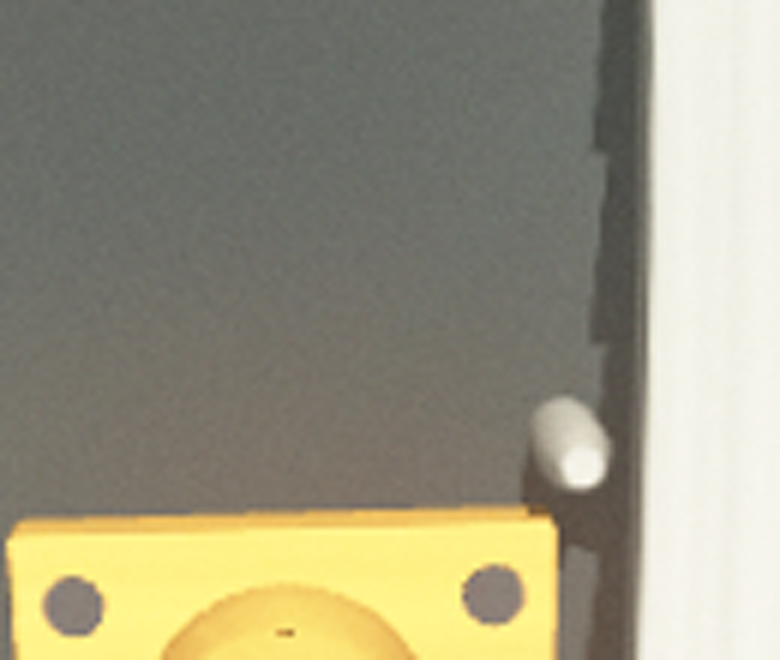

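View pics/d9.png

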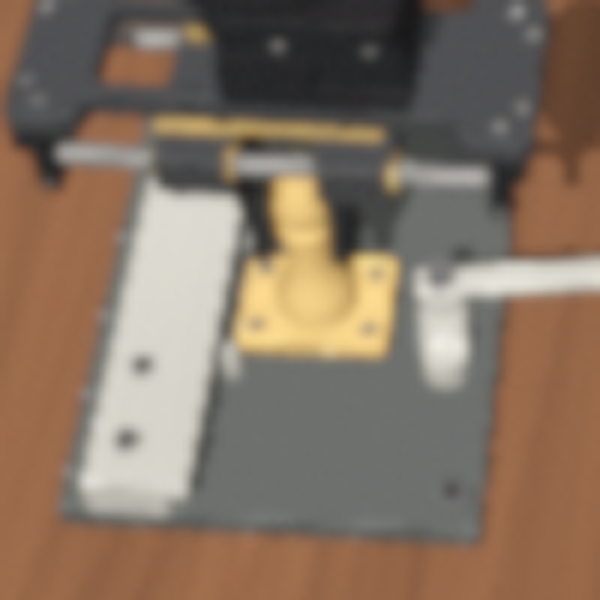

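The dowel gap is about 3.5 mm, so it wasn't blocked. The load was friction from the downward preload. I'll slide in just clear of the bed instead.

Run:
```python
from h import *
R=down(JY-.04)
for x in [-43,-40,-38,-36,-34]:
    hit=bot.move_linear(np.r_[jig(x,.3),.0755],rate=.03,attitude=R,until_force=10)
    o=telemetry.get_obs(); print(x,hit,tojig(o["ee_pos"]).round(1),(rz(-JY)@o["contact_force"]).round(1),o["width"].round(4))
    if abs(o["contact_force"][0])>8: break
print(o["time_s"])
w=cams.snapshot("wrist");save(w,"w10c",(230,120,360,230),6)
```

```text
Traceback (most recent call last):
AttributeError: 'float' object has no attribute 'round'
```

Run:
```python
from h import *
R=down(JY-.04)
for x in [-43,-40,-38,-36,-34]:
    hit=bot.move_linear(np.r_[jig(x,.3),.0755],rate=.03,attitude=R,until_force=10)
    o=telemetry.get_obs(); print(x,hit,tojig(o["ee_pos"]).round(1),(rz(-JY)@o["contact_force"]).round(1),round(o["width"],4))
    if abs(o["contact_force"][0])>8: break
print(o["time_s"])
w=cams.snapshot("wrist");save(w,"w10c",(230,120,360,230),6)
```

```text
-43 False [-43.1   0.4  75.5] [-0.3 -0.3 -5.8] 0.0213
-40 False [-39.5   0.2  75.6] [-0.6  0.  -5.3] 0.0219
-38 False [-37.8   0.3  75.5] [ 0.5 -0.6 -5.4] 0.0218
-36 False [-36.    0.3  75.4] [ 0.  -0.1 -5.6] 0.0213
-34 False [-35.    0.5  75.3] [-3.1 -0.5 -3.5] 0.0219
27.0583
```

View pics/w10c.png

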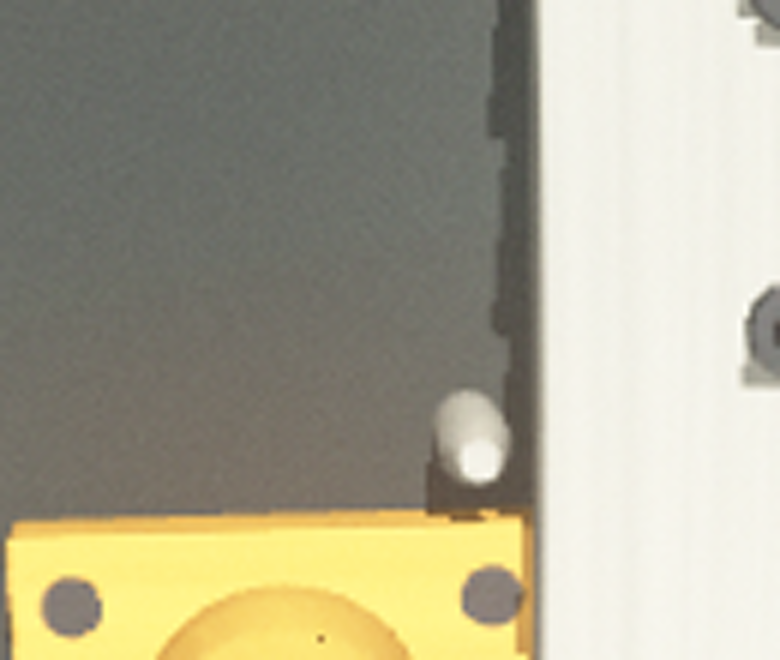

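The front is now under the lip, and at TCP x ≈ -35 I feel the plunger (3 N), as expected. Pressing on in small steps.

Run:
```python
from h import *
R=down(JY-.04)
for x in [-33,-32,-31,-30,-29,-28,-27,-26]:
    hit=bot.move_linear(np.r_[jig(x,.3),.0752],rate=.03,attitude=R,until_force=12)
    o=telemetry.get_obs(); f=rz(-JY)@o["contact_force"]; print(x,hit,tojig(o["ee_pos"]).round(1),f.round(1),o["ft_torque"].round(2),round(o["width"],4))
    if f[0]<-14: break
print(o["time_s"])
w=cams.snapshot("wrist");save(w,"w11")
b=cams.snapshot("side");save(b,"d11",(190,190,290,290),6)
```

```text
-33 False [-33.5   0.4  75.1] [-3.9 -0.6 -3.6] [-0.07  0.54 -0.  ] 0.0218
-32 False [-32.4   0.4  75.1] [-3.4 -0.3 -3.6] [-0.09  0.68 -0.04] 0.0218
-31 False [-31.3   0.4  75.1] [-4.3  0.3 -4. ] [ 0.02  0.74 -0.03] 0.0215
-30 False [-30.3   0.4  75.1] [-4.4 -0.6 -3.8] [-0.02  0.81  0.01] 0.022
-29 False [-29.5   0.4  75.1] [-5.1 -0.2 -3.4] [-0.05  0.96  0.01] 0.0213
-28 False [-29.2   0.4  75.1] [-5.3 -0.5 -2.2] [-0.1   1.22  0.01] 0.0219
-27 False [-29.    0.5  75. ] [-8.3  0.7 -2. ] [-0.17  1.36  0.05] 0.0216
-26 False [-28.7   0.5  74.9] [-8.7 -0.7  0.1] [-0.2   1.67  0.03] 0.0217
29.1083
```

View pics/w11.png

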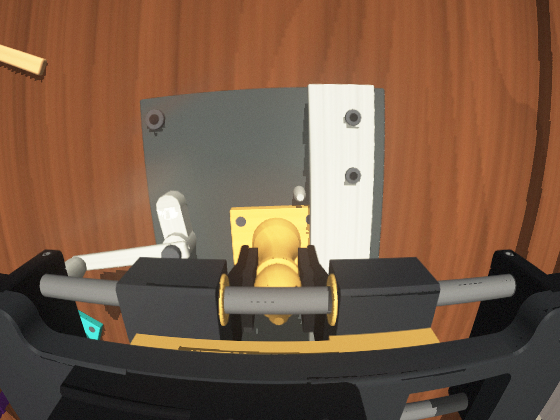

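View pics/d11.png

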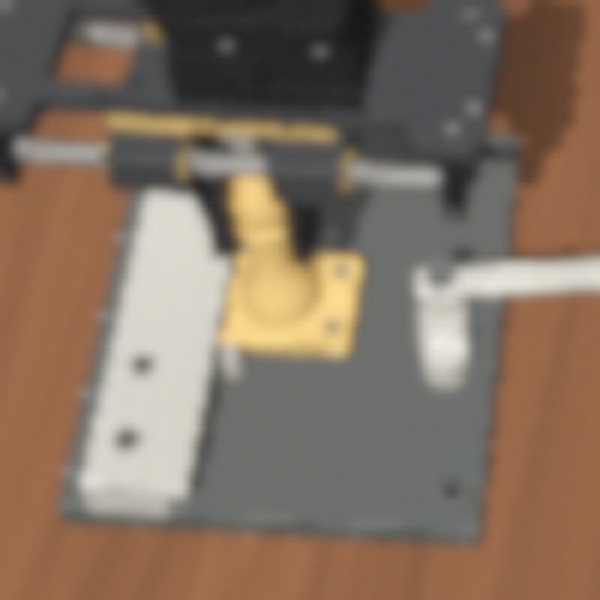

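The stiffness jumps at TCP x ≈ -29.3, after about 6.1 mm of plunger travel, so it's on the stop. Now I'll set it down flat on the bed, keep pressing, and verify.

Run:
```python
from h import *
R=down(JY-.04)
claw.command_gripper(0.0,58)
def rep(t):
    o=telemetry.get_obs(); f=rz(-JY)@o["contact_force"]; print(t,tojig(o["ee_pos"]).round(2),f.round(1),o["ft_torque"].round(2),round(o["width"],4)); return f
rep("grip")
for z in [.0748,.0744,.074,.0736,.0732,.0728]:
    bot.move_linear(np.r_[jig(-27.5,.3),z],rate=.03,attitude=R)
    f=rep(z)
    if f[2]>4: break
bot.hold(.3); rep("hold"); print(telemetry.get_obs()["time_s"])
w=cams.snapshot("wrist");save(w,"w12c",(200,100,400,250),4)
b=cams.snapshot("side");save(b,"d12",(190,190,290,290),6)
a=cams.snapshot("scene");save(a,"s12",(225,155,365,300),5)
```

```text
grip [-28.81   0.52  74.92] [-8.4 -0.7 -1.4] [-0.24  1.7   0.03] 0.0211
0.0748 [-29.16   0.46  74.66] [-7.3 -0.3 -2. ] [-0.17  1.31  0.04] 0.0214
0.0744 [-29.15   0.47  74.36] [-6.7 -0.2 -1.2] [-0.12  1.39  0.02] 0.0211
0.074 [-29.16   0.44  74.28] [-8.1 -1.1  1.7] [-0.11  1.45  0.01] 0.021
0.0736 [-29.21   0.44  74.29] [-7.7 -0.4  3.3] [-0.18  1.55  0.01] 0.0217
0.0732 [-29.22   0.41  74.26] [-9.2  0.1  5.4] [-0.12  1.62 -0.02] 0.0214
hold [-29.24   0.43  74.23] [-8.9 -0.2  5.1] [-0.19  1.67  0.02] 0.0212
30.975
```

View pics/w12c.png

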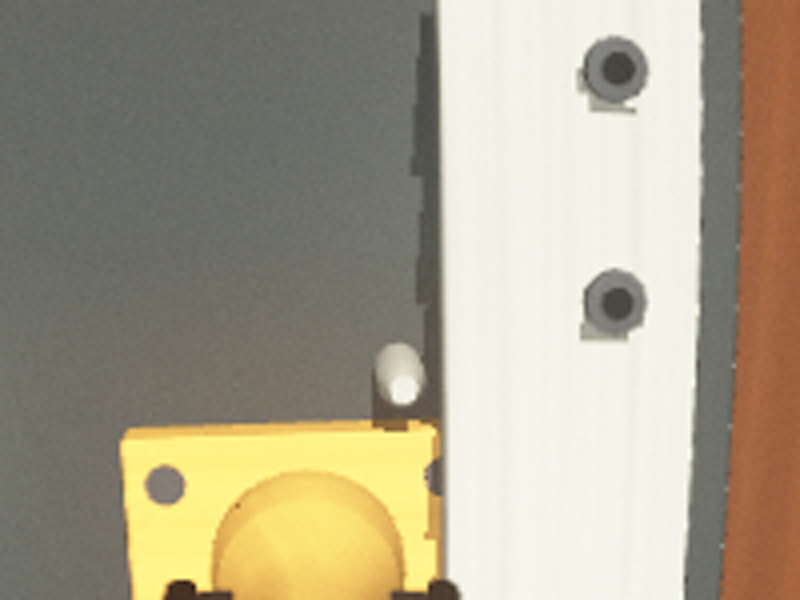

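View pics/d12.png

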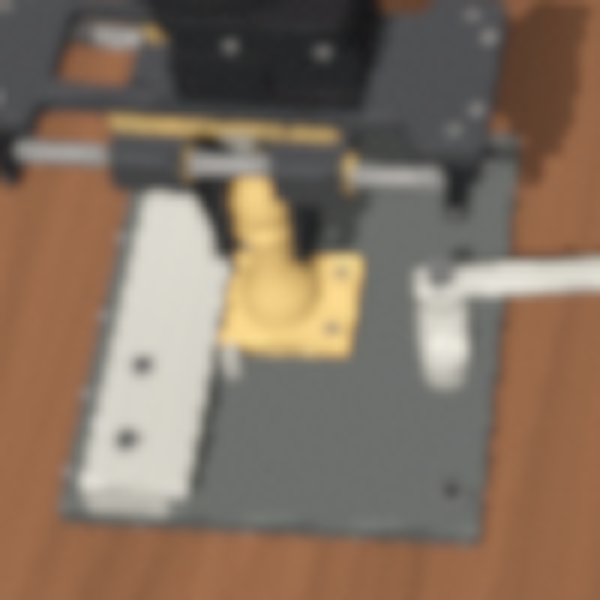

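```bash
python3 - <<'E'
from h import *
w=cams.snapshot("wrist");b=cams.snapshot("side")
P=lambda s,l,f:proj(s,rz(JY)@(np.array(l)/1000)+np.r_[J,0],f)
c=lambda u:((u-[200,100]+.5)*4-.5).round(0)
print("dowel tip",c(P(w,(-14,31,28),1)),"lip 60",c(P(w,(-8,60,31),1)),"lip30",c(P(w,(-8,30,31),1)))
for yaw in(-.03,0,.03):
  g=lambda l:c(P(w,rz(yaw)@np.array(l,float)+[-30,0,12],1))
  print(yaw,g((-30,22,8)),g((-30,5,8)),g((20,22,8)))
d=lambda u:((u-[190,190]+.5)*6-.5).round(0)
for yaw in(-.03,0,.03):
  g=lambda l:d(P(b,rz(yaw)@np.array(l,float)+[-30,0,12],0))
  print(yaw,"side",g((-30,22,8)),g((-30,-22,8)),g((20,22,8)))
for pit in (-.04,0,.04):
  print("tip pitch",pit,d(P(b,Ro.from_euler("y",pit).apply([0,0,99.5])+[-30,0,12],0)))
a=w
for r in models.regions_of("template_foot","side")[:1]: print(r["bbox"],r["confidence"])
E
python3 - <<'E'
import cv2
im=cv2.imread("pics/d12.png")[120:400,180:460]; cv2.imwrite("pics/d12z.png",cv2.resize(im,None,fx=2,fy=2))
E
```

```text
dowel tip [403. 380.] lip 60 [440. 194.] lip30 [444. 390.]
-0.03 [123. 427.] [128. 525.] [430. 425.]
0 [119. 432.] [128. 530.] [425. 421.]
0.03 [116. 438.] [128. 535.] [421. 418.]
-0.03 side [349. 348.] [364. 261.] [226. 339.]
0 side [351. 346.] [363. 259.] [228. 340.]
0.03 side [352. 344.] [362. 257.] [229. 341.]
tip pitch -0.04 [271. 157.]
tip pitch 0 [261. 157.]
tip pitch 0.04 [251. 156.]
[319.6, 208.1, 26.9, 31.4] 0.93
```

View pics/d12z.png

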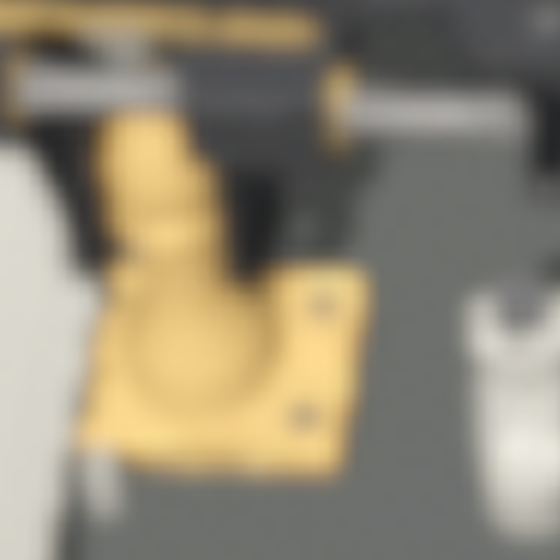

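View pics/s12.png

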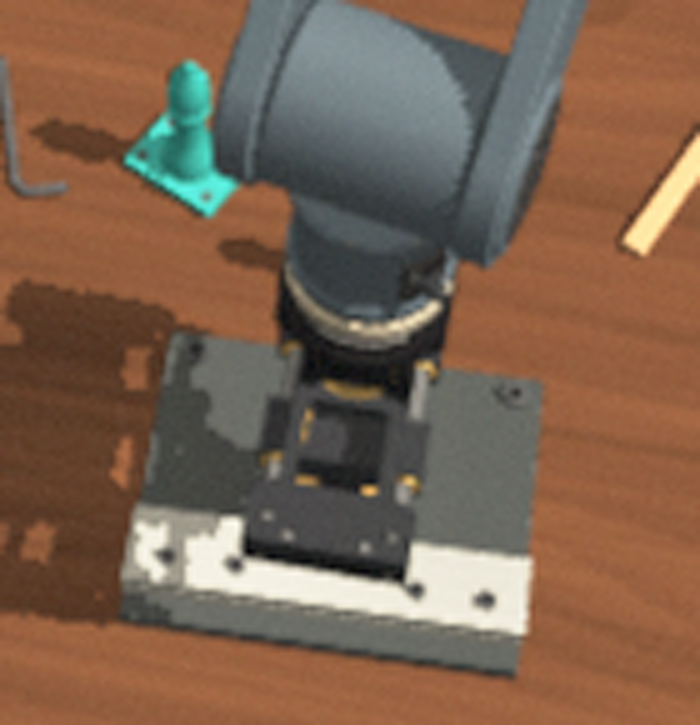

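Wrist picture, corrected for the dowel offset: the rear corner is within about 4 px (0.6 mm) of the home prediction, with yaw ≈ 0 and y ≈ 0. In the side picture the rear corner is at about (350, 347), against a predicted (351, 346). One last light press-home, then a stability check and hand-in.

Run:
```python
from h import *
R=down(JY-.04)
def rep(t):
    o=telemetry.get_obs(); f=rz(-JY)@o["contact_force"]; print(t,o["time_s"],tojig(o["ee_pos"]).round(2),f.round(1),o["ft_torque"].round(2),round(o["width"],4))
bot.move_linear(np.r_[jig(-26.5,.3),.0732],rate=.03,attitude=R); rep("push")
bot.hold(.6); rep("held")
b=cams.snapshot("side");save(b,"d13",(150,150,350,300),4)
w=cams.snapshot("wrist");save(w,"w13")
```

```text
push 31.525 [-29.02   0.44  74.31] [-10.5  -0.3   6.8] [-0.25  1.91  0.04] 0.0214
held 32.125 [-29.02   0.45  74.32] [-9.8 -0.4  6.7] [-0.2   1.93  0.03] 0.0217
```

View pics/d13.png

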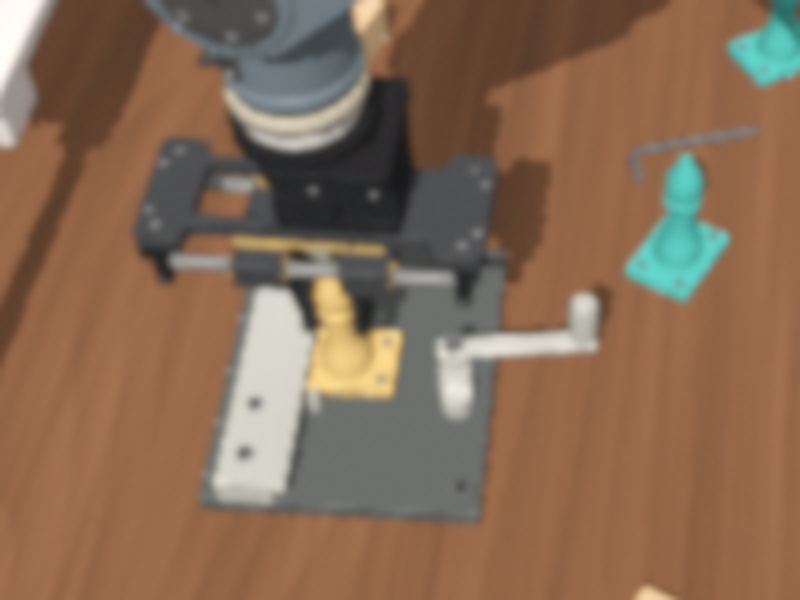

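View pics/w13.png

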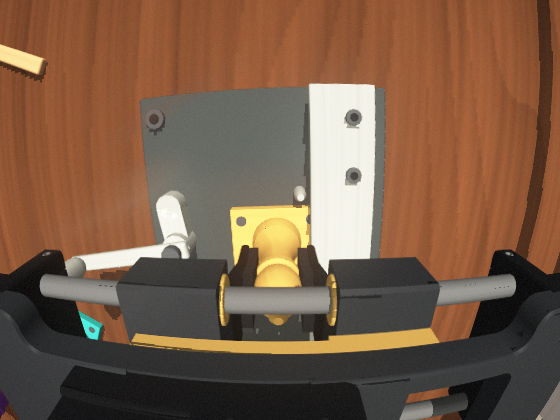

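Readings are steady. Before handing in I want to check uprightness numerically, since the bishop looks slightly inclined in the side view.

Run:
```python
from h import *
b=cams.snapshot("side")
save(b,"d14",(215,200,260,245),16)
P=lambda l:proj(b,rz(JY)@(np.array(l)/1000)+np.r_[J,0],0)
c=lambda u:((u-[215,200]+.5)*16-.5).round(0)
for pit in(0,.04,.08):
  g=lambda l:c(P(Ro.from_euler("y",pit,).apply(np.array(l,float)-[30,0,0])+[0,0,12]) )
  print(pit,[ (h,g((0,0,h)).tolist()) for h in (90,73,60,46,14)], "rear corners",g((-30,22,8)).tolist(),g((-30,-22,8)).tolist(),g((-30,22,0)).tolist())
```

```text
0 [(90, [304.0, 301.0]), (73, [316.0, 374.0]), (60, [324.0, 429.0]), (46, [334.0, 486.0]), (14, [355.0, 613.0])] rear corners [536.0, 763.0] [569.0, 531.0] [540.0, 794.0]
0.04 [(90, [278.0, 295.0]), (73, [295.0, 368.0]), (60, [307.0, 423.0]), (46, [321.0, 481.0]), (14, [350.0, 609.0])] rear corners [532.0, 754.0] [566.0, 521.0] [538.0, 785.0]
0.08 [(90, [252.0, 289.0]), (73, [274.0, 363.0]), (60, [290.0, 418.0]), (46, [307.0, 476.0]), (14, [345.0, 604.0])] rear corners [528.0, 745.0] [562.0, 512.0] [536.0, 776.0]
```

View pics/d14.png

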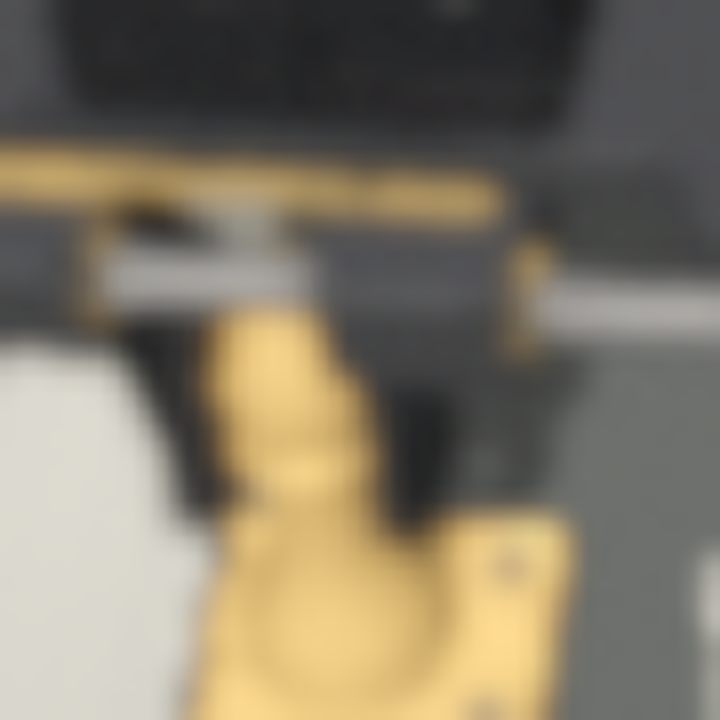

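The side view shows the bishop axis at slope 0.26, against about 0.15–0.16 when it was upright (earlier pictures and the prediction). The rear corner is about 10 px high. So it is pitched forward by roughly 0.04 rad: it slipped in the grip during the first friction drag. I'll mend it by backing off, letting it settle flat on the bed, regripping at full force and pushing again.

Run:
```python
from h import *
R=down(JY-.04)
def rep(t):
    o=telemetry.get_obs(); f=rz(-JY)@o["contact_force"]; print(t,round(o["time_s"],2),tojig(o["ee_pos"]).round(2),f.round(1),o["ft_torque"].round(2),round(o["width"],4),"tool z",(rz(-JY)@o["tool_rot"][:,2]).round(4))
rep("before")
bot.move_linear(np.r_[jig(-37.5,.3),.0748],rate=.04,attitude=R); rep("back")
claw.command_gripper(.034,60); bot.hold(.2); rep("open")
b=cams.snapshot("side");save(b,"d15",(205,195,255,245),14)
w=cams.snapshot("wrist");save(w,"w15c",(200,100,400,250),4)
```

```text
before 32.27 [-29.02   0.43  74.31] [-10.9  -0.8   7.2] [-0.23  1.92  0.03] 0.0211 tool z [-5.4e-03  2.0e-04 -1.0e+00]
back 32.7 [-3.605e+01 -4.000e-02  7.519e+01] [-2.1  0.6 -5.1] [ 0.01  0.18 -0.04] 0.0217 tool z [ 3.2e-03 -6.0e-04 -1.0e+00]
open 33.47 [-37.48   0.29  74.82] [-0.2 -0.  -0.2] [ 0.03 -0.12 -0.03] 0.0342 tool z [ 1.e-04 -0.e+00 -1.e+00]
```

View pics/d15.png

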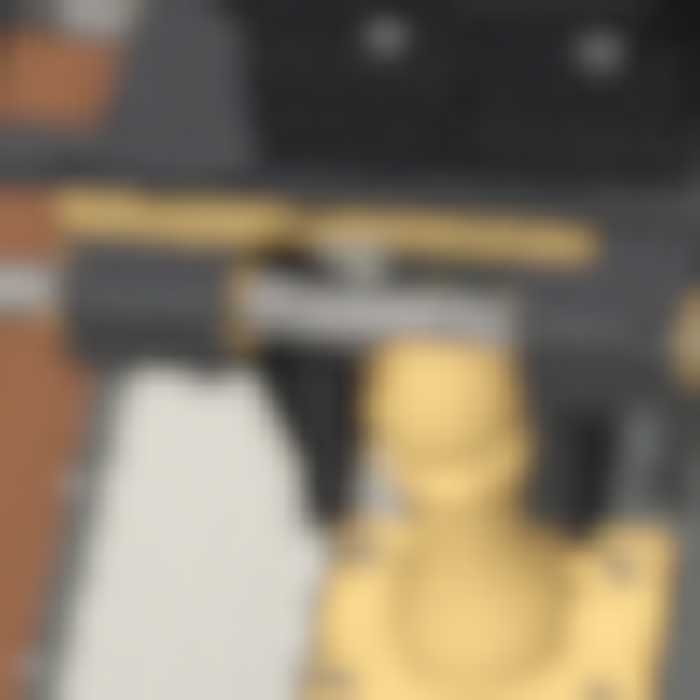

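View pics/w15c.png

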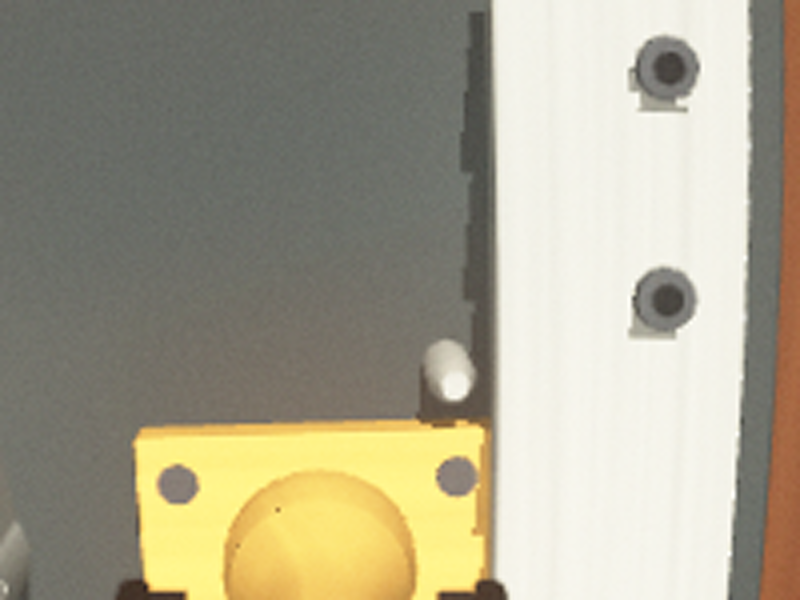

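Settled upright: the slope is now ≈ 0.17, and y and yaw still look good. Regripping at 60 N and pushing again with light bed contact.

Run:
```python
from h import *
R=down(JY-.04)
def rep(t):
    o=telemetry.get_obs(); f=rz(-JY)@o["contact_force"]; print(t,round(o["time_s"],2),tojig(o["ee_pos"]).round(2),f.round(1),o["ft_torque"].round(2),round(o["width"],4)); return f
bot.move_linear(np.r_[jig(-37.5,.3),.0742],rate=.04,attitude=R)
claw.command_gripper(0,60); bot.hold(.15); rep("grip")
for x in [-36,-34.5,-33,-32,-31,-30,-29,-28.5,-28,-27.5]:
    bot.move_linear(np.r_[jig(x,.3),.0742],rate=.03,attitude=R)
    f=rep(x)
    if f[0]<-9: break
b=cams.snapshot("side");save(b,"d16",(205,195,255,245),14)
```

```text
grip 34.38 [-36.61   0.14  74.44] [ 2.3 -0.2 -1.7] [ 0.02 -0.63  0.01] 0.0213
-36 34.63 [-36.21   0.19  74.24] [1.9 0.2 0.6] [-0.08 -0.23 -0.01] 0.0215
-34.5 34.88 [-36.05   0.26  74.25] [-2.9 -1.7  5.4] [-0.45  0.5  -0.02] 0.0211
-33 35.13 [-35.73   0.35  74.34] [-6.1 -2.3  7.8] [-0.48  0.94 -0.01] 0.021
-32 35.38 [-35.51   0.38  74.41] [-7.1 -2.7  9.1] [-0.56  1.19 -0.09] 0.0215
-31 35.63 [-35.32   0.41  74.48] [-9.1 -3.8 10.7] [-0.64  1.47 -0.03] 0.0216
```

View pics/d16.png

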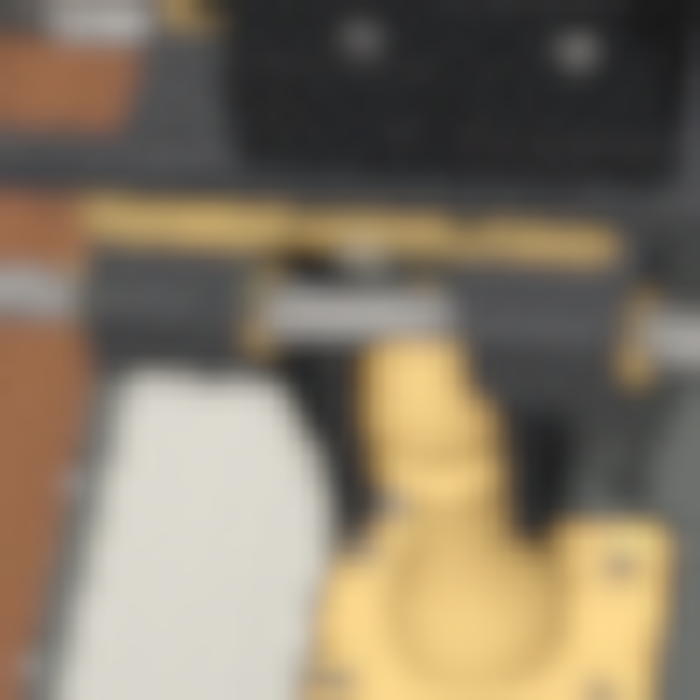

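With any bed load the foot sticks and the template pitches, so it should be slid in while lifted clear, as worked before. Settling again, regripping, lifting 0.8 mm, pushing to the stop, then lowering gently.

Run:
```python
from h import *
R=down(JY-.04)
def rep(t):
    o=telemetry.get_obs(); f=rz(-JY)@o["contact_force"]; print(t,round(o["time_s"],2),tojig(o["ee_pos"]).round(2),f.round(1),o["ft_torque"].round(2),round(o["width"],4)); return f
bot.move_linear(np.r_[jig(-37.,.3),.0748],rate=.04,attitude=R)
claw.command_gripper(.032,60); bot.hold(.15); rep("open")
bot.move_linear(np.r_[jig(-36.3,.3),.0742],rate=.04,attitude=R)
claw.command_gripper(0,60); bot.hold(.15); rep("grip")
bot.move_linear(np.r_[jig(-36.3,.3),.0752],rate=.03,attitude=R); rep("lift")
b=cams.snapshot("side");save(b,"d17",(205,195,255,245),14)
for x in [-34,-32,-30.5,-30,-29.5,-29,-28.5,-28]:
    bot.move_linear(np.r_[jig(x,.3),.0752],rate=.03,attitude=R)
    f=rep(x)
    if f[0]<-6.5: break
b=cams.snapshot("side");save(b,"d18",(205,195,255,245),14)
```

```text
open 36.67 [-36.8    0.27  74.88] [ 0.2 -0.3  0.1] [ 0.01 -0.05  0.02] 0.0321
grip 37.46 [-37.87   0.51  74.14] [-5.5 -1.3  3. ] [-0.14  0.85  0.08] 0.0216
lift 37.71 [-35.88   0.34  74.61] [ 0.3  0.  -4.2] [-0.03  0.   -0.02] 0.0212
-34 38.01 [-34.86   0.49  74.61] [-3.3 -0.9 -5.6] [-0.11  0.41  0.02] 0.0217
-32 38.26 [-32.88   0.5   74.7 ] [-3.2  0.5 -5.8] [-0.1   0.58  0.01] 0.0214
-30.5 38.51 [-31.25   0.48  74.82] [-3.4  0.1 -7.3] [-0.06  0.82 -0.07] 0.0213
-30 38.76 [-30.54   0.44  74.91] [-4.3 -0.2 -6.6] [-0.05  0.8  -0.01] 0.0212
-29.5 39.01 [-29.88   0.39  75.02] [-4.6  0.7 -7.3] [-0.06  0.92  0.02] 0.0215
-29 39.26 [-29.26   0.38  75.1 ] [-4.5  0.5 -6.7] [-0.02  1.01 -0.01] 0.0214
-28.5 39.51 [-29.1    0.4   75.13] [-5.9  0.4 -6.7] [-0.04  1.1   0.01] 0.0212
-28 39.76 [-28.97   0.42  75.15] [-6.1 -0.1 -6.5] [-0.07  1.28  0.06] 0.021
```

View pics/d17.png

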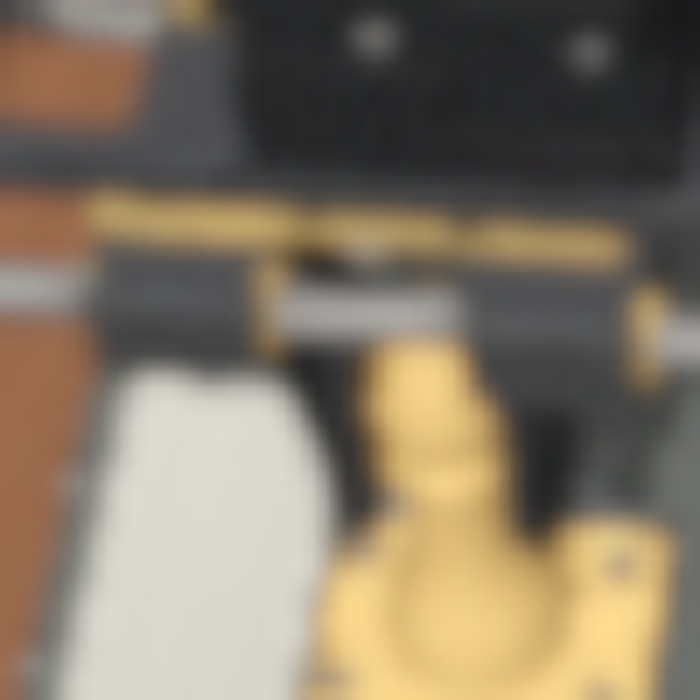

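View pics/d18.png

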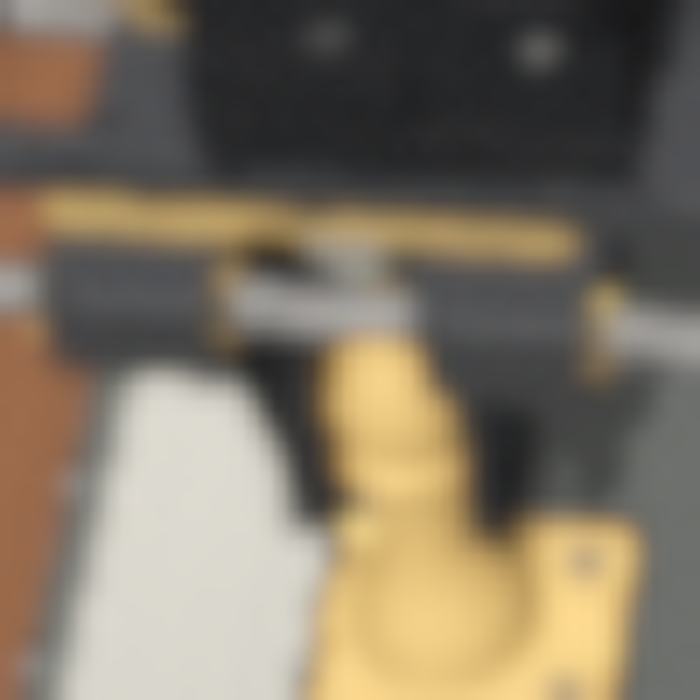

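The collar-to-base slope is still about 0.3, so the off-centre regrip tilts it by dragging the top. It is on the stop though (plunger fully in at x ≈ -29.2), so I'll level it by tilting the tool back about the foot's front edge, watching force and picture.

```bash
cat >> h.py <<'E'
def rep(t):
    o=telemetry.get_obs(); f=rz(-JY)@o["contact_force"]; print(t,round(o["time_s"],2),tojig(o["ee_pos"]).round(2),f.round(1),o["ft_torque"].round(2),round(o["width"],4),"tz",(rz(-JY)@o["tool_rot"][:,2]).round(4)[0]); return f
R0=down(JY-.04)
def tiltpose(th,x,z,px=0.,pz=12.):
    # nominal TCP (x,z) in jig mm rotated back by th about front edge (px,pz)
    v=np.array([x-px,0,z-pz]); r=Ro.from_euler("y",-th).as_matrix()@v
    y=.3; Rj=rz(JY)
    pos=np.r_[jig(px+r[0],y),(pz+r[2])/1000]
    Rt=Rj@Ro.from_euler("y",-th).as_matrix()@Rj.T@R0
    return pos,Rt
E
python3 - <<'E'
from h import *
for th in (.01,.02,.03,.04):
    p,Rt=tiltpose(th,-28.2,75.2); bot.move_linear(p,rate=.02,attitude=Rt); rep(th)
b=cams.snapshot("side");save(b,"d19",(205,195,255,245),14)
w=cams.snapshot("wrist");save(w,"w19c",(200,100,400,250),4)
E
```

```text
0.01 40.06 [-29.58   0.39  74.87] [-5.2 -0.9 -6.9] [-0.06  1.21  0.03] 0.0215 tz 0.0085
0.02 40.31 [-30.16   0.41  74.55] [-6.2 -0.2 -7.8] [-0.07  1.25 -0.04] 0.0216 tz 0.0185
0.03 40.56 [-30.77   0.4   74.35] [-6.   0.6 -6.8] [-0.03  1.28  0.02] 0.0215 tz 0.0285
0.04 40.81 [-31.06   0.3   74.45] [-4.9 -0.5 -4.9] [-0.12  1.34  0.02] 0.0216 tz 0.0392
```

View pics/d19.png

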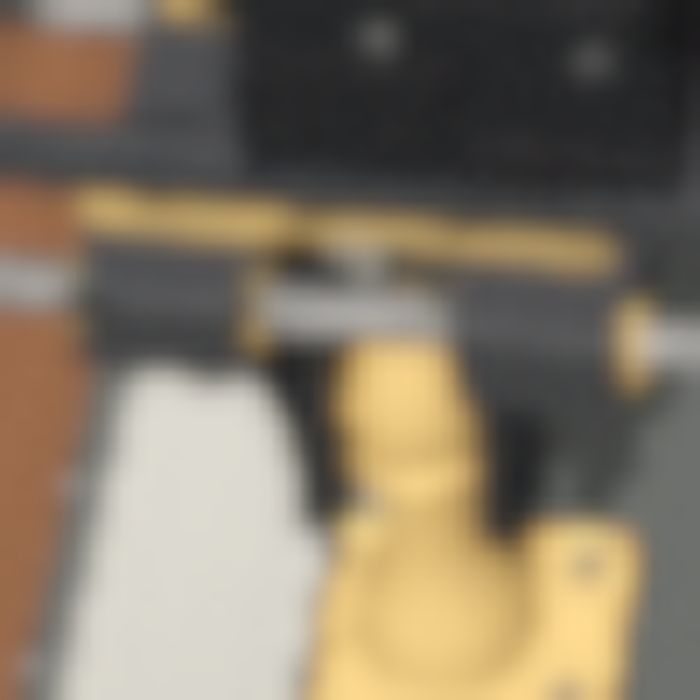

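View pics/w19c.png

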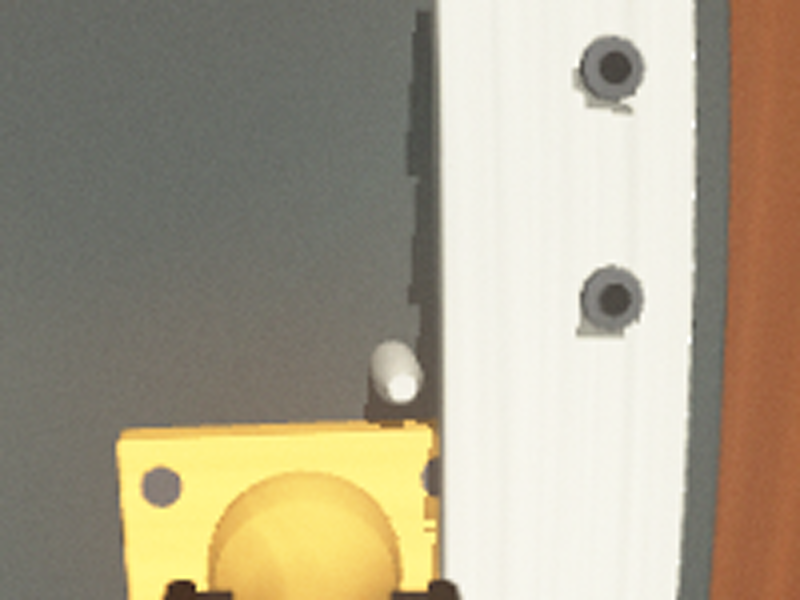

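The slope is now ≈ 0.2 (upright reference 0.19), with the first hint of bed contact. Lowering gently onto the bed at this tilt.

Run:
```python
from h import *
for th,z in ((.04,74.8),(.04,74.4),(.045,74.2),(.05,74.0)):
    p,Rt=tiltpose(th,-28.0,z); bot.move_linear(p,rate=.02,attitude=Rt); f=rep((th,z))
    if f[2]>4: break
b=cams.snapshot("side");save(b,"d20",(205,195,255,245),14)
```

```text
(0.04, 74.8) 41.16 [-31.02   0.29  74.41] [-7.2  1.  -1.6] [-0.11  1.48  0.07] 0.0214 tz 0.0387
(0.04, 74.4) 41.41 [-30.97   0.29  74.38] [-6.2  0.1 -0.2] [-0.06  1.65  0.01] 0.0214 tz 0.0389
(0.045, 74.2) 41.66 [-31.02   0.26  74.36] [-6.3  0.2  1.1] [-0.11  1.68  0.05] 0.0216 tz 0.0446
(0.05, 74.0) 41.91 [-31.01   0.22  74.34] [-7.2  0.2  3.2] [-0.1   1.77  0.03] 0.0214 tz 0.0503
```

View pics/d20.png

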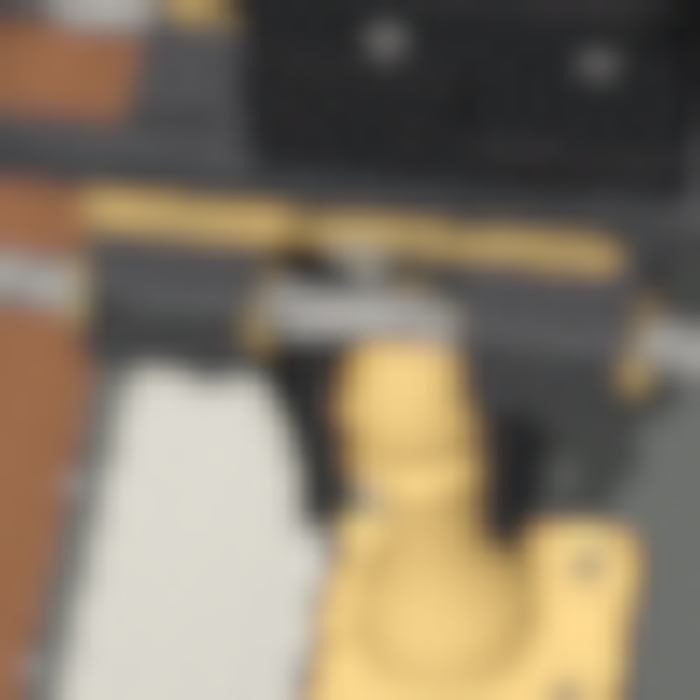

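The TCP stays put (x -31.0, z 74.4) while the tool tilts further, so the foot is grounded flat. The collar shifted 35 px and the base 35 px from the upright reference, so it's upright again. One firmer press with matching back-tilt, then I'll quantify uprightness by patch matching.

```bash
python3 - <<'E'
from h import *
for th,x,z in ((.055,-27.2,74.0),(.06,-26.4,74.0)):
    p,Rt=tiltpose(th,x,z); bot.move_linear(p,rate=.02,attitude=Rt); f=rep((th,x,z))
bot.hold(.5); rep("held")
b=cams.snapshot("side");save(b,"d21",(205,195,255,245),14)
w=cams.snapshot("wrist");save(w,"w21c",(200,100,400,250),4)
E
python3 - <<'E'
import cv2
a=cv2.imread("pics/d15.png")
pt={"collar":(375,440,535,520),"base":(390,540,570,690),"rear":(590,500,698,600)}
for n in ("d14x","d17","d18","d20","d21"):
    b=cv2.imread(f"pics/{n}.png")
    if b is None: continue
    for k,(x0,y0,x1,y1) in pt.items():
        m=cv2.matchTemplate(b,a[y0:y1,x0:x1],cv2.TM_CCOEFF_NORMED); _,v,_,l=cv2.minMaxLoc(m)
        print(n,k,l[0]-x0,l[1]-y0,round(v,3))
E
```

```text
(0.055, -27.2, 74.0) 42.21 [-30.98   0.27  74.3 ] [-8.5  0.   4.8] [-0.06  2.02  0.01] 0.0208 tz 0.0542
(0.06, -26.4, 74.0) 42.46 [-30.96   0.28  74.29] [-9.  -0.5  5.8] [-0.15  2.19  0.08] 0.0217 tz 0.0581
held 42.96 [-30.95   0.29  74.27] [-8.3 -0.5  6. ] [-0.19  2.21  0.09] 0.0214 tz 0.0581
d17 collar 3 4 0.899
d17 base -5 3 0.978
d17 rear -9 -6 0.909
d18 collar -37 0 0.883
d18 base -40 0 0.973
d18 rear -36 -8 0.923
d20 collar -27 3 0.924
d20 base -38 4 0.976
d20 rear -37 -6 0.925
d21 collar -27 3 0.925
d21 base -38 4 0.976
d21 rear -38 -5 0.925[ WARN:0@0.024] global loadsave.cpp:275 findDecoder imread_('pics/d14x.png'): can't open/read file: check file path/integrity
```

View pics/d21.png

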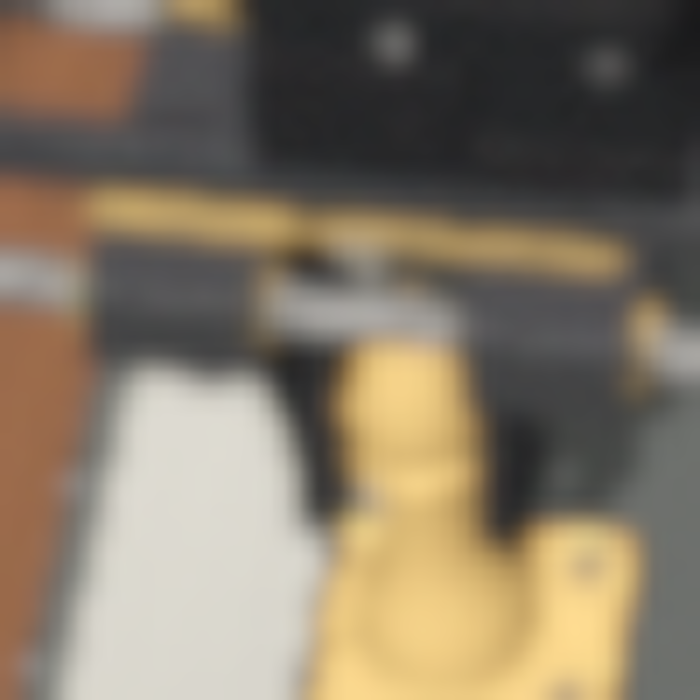

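View pics/w21c.png

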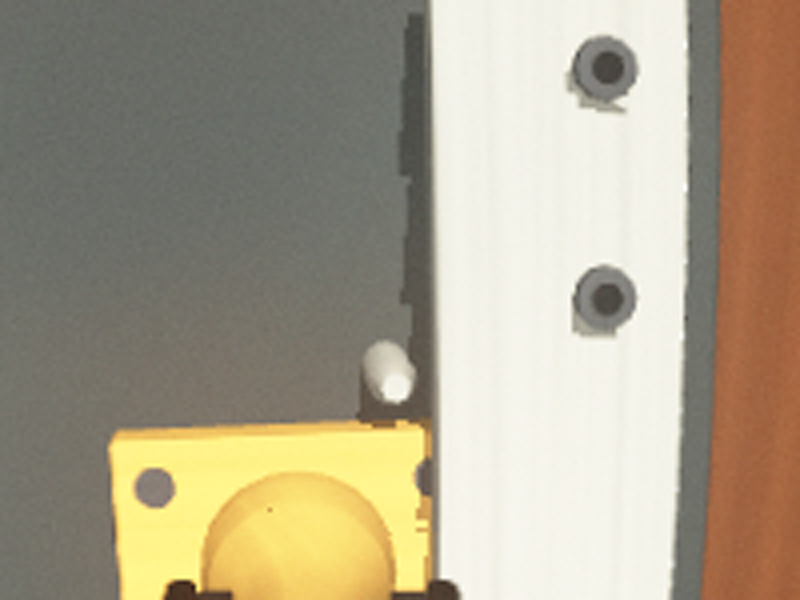

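The torque ratio puts the bed reaction at the rear edge. Against the free-standing reference d15, the head's left edge moved only -27 px (362→335) while the base moved -38, so the template now leans back about 0.025 rad. The gripper block hiding part of the head had biased my slope readings. I'll roll forward about the rear foot edge by that much, watching torque and head edge.

```bash
python3 - <<'E'
from h import *
p0,_=tiltpose(.06,-26.4,74.0); c0=tojig(p0)
def px(t):
    b=cams.snapshot("side"); save(b,t,(205,195,255,245),14)
for d in (.008,.016,.024):
    r=Ro.from_euler("y",d).as_matrix()@np.array([29,0,62.]); dx=r-[29,0,62.]
    _,Rt=tiltpose(.06-d,-26.4,74.)
    c=c0+dx-[d*40,0,0]   # ease command so push stays ~constant
    bot.move_linear(np.r_[jig(c[0],.3),c[2]/1000],rate=.02,attitude=Rt)
    f=rep(d)
px("d22")
E
python3 - <<'E'
import cv2,numpy as np
def left(n,row):  # brass left edge of head: max gradient in (R-B)
    im=cv2.imread(f"pics/{n}.png").astype(float); v=(im[row-10:row+10,:,2]-im[row-10:row+10,:,0]).mean(0)
    seg=np.gradient(cv2.GaussianBlur(v.reshape(1,-1),(0,0),5)[0])[270:430]; return 270+seg.argmax()
for n in("d15","d17","d18","d19","d20","d21","d22"): print(n,[left(n,r) for r in (385,400,415)])
E
```

```text
0.008 43.31 [-30.81   0.27  74.21] [-9.2 -0.3  7.3] [-0.15  2.16  0.05] 0.0212 tz 0.05
0.016 43.56 [-30.46   0.23  74.07] [-9.2 -0.   6.6] [-0.15  2.09  0.05] 0.0212 tz 0.0425
0.024 43.81 [-30.14   0.26  73.9 ] [-9.  1.  7.] [-0.15  2.01 -0.  ] 0.0211 tz 0.0349
d15 [np.int64(360), np.int64(358), np.int64(358)]
d17 [np.int64(361), np.int64(359), np.int64(361)]
d18 [np.int64(318), np.int64(317), np.int64(319)]
d19 [np.int64(334), np.int64(331), np.int64(331)]
d20 [np.int64(335), np.int64(332), np.int64(332)]
d21 [np.int64(337), np.int64(331), np.int64(332)]
d22 [np.int64(330), np.int64(330), np.int64(330)]
```

View pics/d22.png

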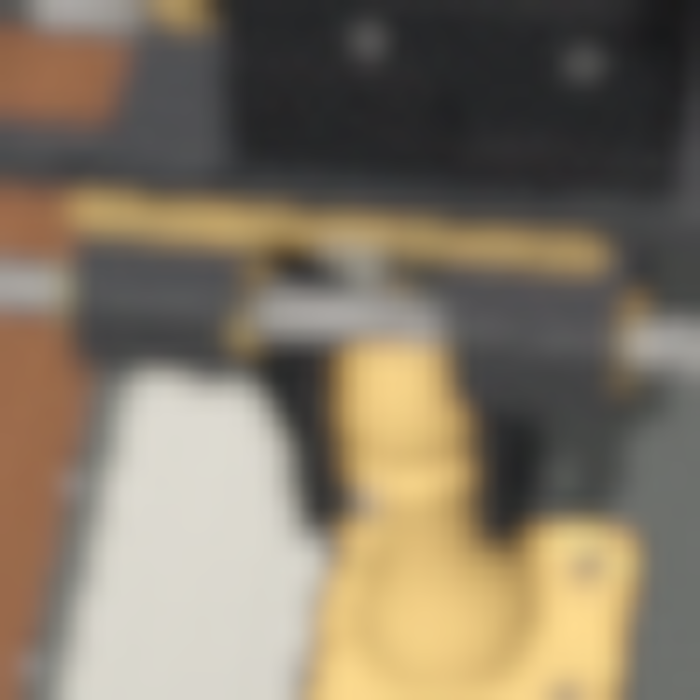

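TCP z is falling at constant down-force as it rolls forward. Any tilt raises the TCP, so I'll carry on until z bottoms out, which is flat.

Run:
```python
from h import *
p0,_=tiltpose(.06,-26.4,74.0); c0=tojig(p0)
for d in (.030,.036,.042,.048):
    r=Ro.from_euler("y",d).as_matrix()@np.array([29,0,62.]); dx=r-[29,0,62.]
    _,Rt=tiltpose(.06-d,-26.4,74.)
    c=c0+dx-[d*40,0,0]
    bot.move_linear(np.r_[jig(c[0],.3),c[2]/1000],rate=.02,attitude=Rt)
    bot.hold(.1); f=rep((d,round(c[0],2),round(c[2],2)))
    if f[2]>12: break
b=cams.snapshot("side"); save(b,"d23",(205,195,255,245),14)
w=cams.snapshot("wrist");save(w,"w23c",(200,100,400,250),4)
```

```text
(0.03, np.float64(-29.42), np.float64(71.41)) 44.21 [-29.92   0.26  73.81] [-10.4  -0.2   8.4] [-0.09  1.91  0.08] 0.0213 tz 0.0293
(0.036, np.float64(-29.3), np.float64(71.22)) 44.56 [-29.88   0.25  73.76] [-10.6   0.6   7.8] [-0.05  1.93  0.02] 0.0214 tz 0.0232
(0.042, np.float64(-29.17), np.float64(71.03)) 44.91 [-29.87   0.25  73.76] [-10.4   0.5   9.5] [-0.09  1.95  0.03] 0.0212 tz 0.0171
(0.048, np.float64(-29.05), np.float64(70.84)) 45.26 [-29.67   0.22  73.83] [-9.9  0.1 11.7] [-0.09  1.9   0.06] 0.0215 tz 0.0114
```

View pics/d23.png

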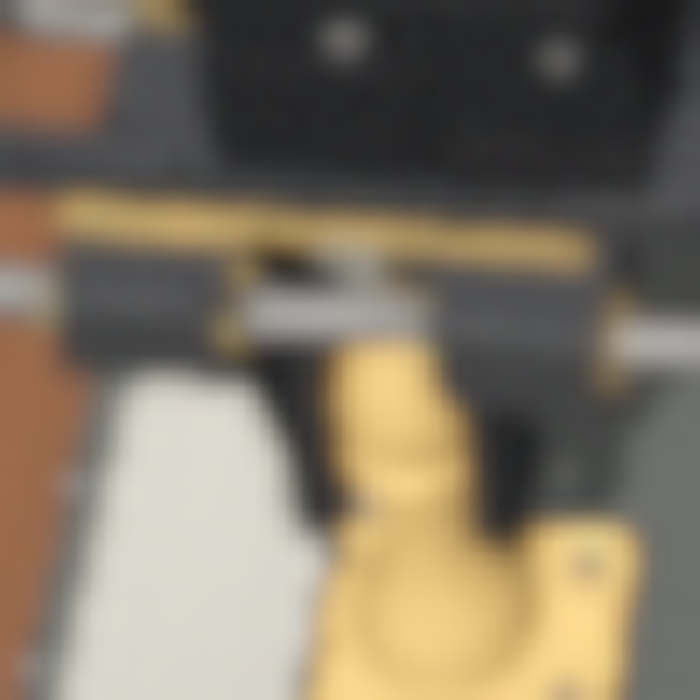

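z bottoms out at 73.76 with x stationary at -29.88 for d = 0.036–0.042 (foot flat), and starts rising again at 0.048. I'll return to d = 0.040, check that it's stable, and run a final look.

Run:
```python
from h import *
p0,_=tiltpose(.06,-26.4,74.0); c0=tojig(p0)
for d in (.044,.040):
    r=Ro.from_euler("y",d).as_matrix()@np.array([29,0,62.]); dx=r-[29,0,62.]
    _,Rt=tiltpose(.06-d,-26.4,74.)
    c=c0+dx-[d*40,0,0]
    bot.move_linear(np.r_[jig(c[0],.3),c[2]/1000],rate=.02,attitude=Rt); rep(d)
bot.hold(.8); rep("held")
b=cams.snapshot("side"); save(b,"d24",(205,195,255,245),14); save(b,"d24w",(150,130,350,280),4)
w=cams.snapshot("wrist");save(w,"w24c",(200,100,400,250),4)
a=cams.snapshot("scene");save(a,"s24")
for n,s,fi in (("wrist",w,True),("side",b,False)):
    for r in models.pinpoint("cam_handle",n)[:1]:
        h=onz(s,r["point"][::-1],.058,fi)[:2]; v=h-jig(-96.5,0); print("cam",n,r["confidence"],np.linalg.norm(v),(np.arctan2(v[1],v[0])-np.pi/2-JY)%(2*np.pi))
P=lambda l:proj(w,rz(JY)@(np.array(l)/1000)+np.r_[J,0],1)
c=lambda u:((u-[200,100]+.5)*4-.5).round(0)
print("pred dowel",c(P((-14,31,28))),"rear corner",c(P((-60,22,20))),"edge near lip",c(P((-10,22,20))))
```

```text
0.044 45.61 [-29.81   0.27  73.78] [-10.8   0.2  10.9] [-0.15  1.9   0.05] 0.0213 tz 0.0153
0.04 45.86 [-29.85   0.27  73.78] [-10.5   0.3   8.3] [-0.13  1.91  0.02] 0.0212 tz 0.0193
held 46.66 [-29.85   0.27  73.78] [-10.5  -0.2   9.3] [-0.1   1.91  0.03] 0.0217 tz 0.0192
cam wrist 0.95 0.08041248467832603 1.7468375446497975
cam side 0.55 0.0751790100647063 1.6099073873012868
pred dowel [400. 379.] rear corner [115. 433.] edge near lip [422. 420.]
```

View pics/d24w.png

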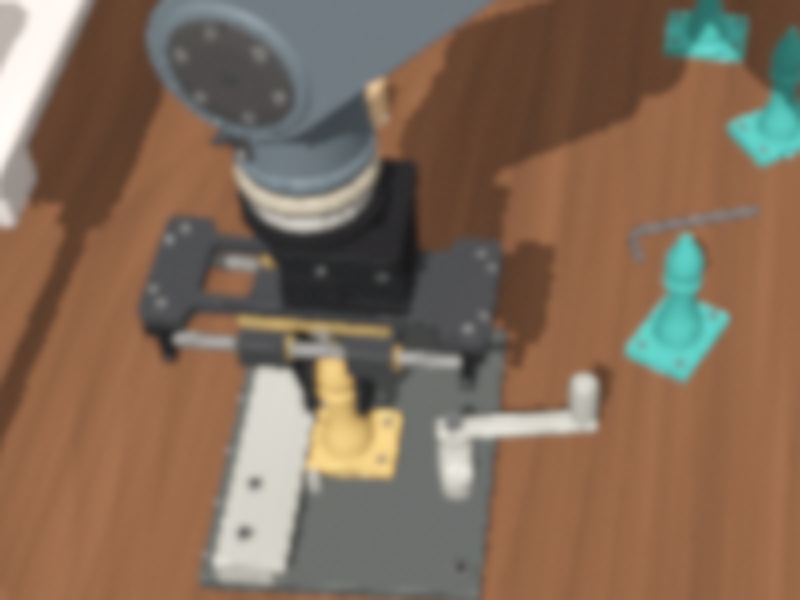

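View pics/w24c.png

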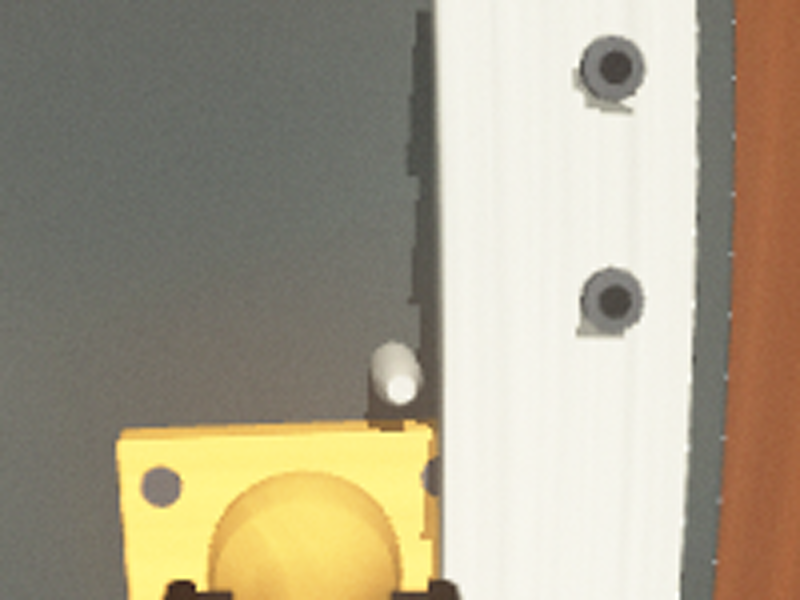

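View pics/s24.png

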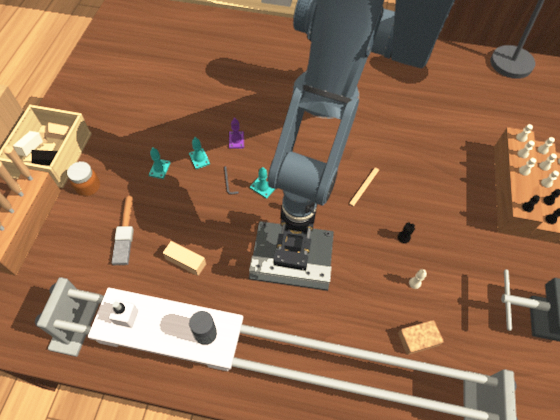

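The rear corner (118, 440) matches the home prediction (115, 440 after the dowel offset) and the pose is steady under push. The lever is open and the bystanders haven't moved. Handing in.

Run:
```python
from h import *
order.hand_in(); rep("end")
```

```text
the job is handed in; nothing more can be done
the job is handed in; nothing more can be done
```

The cam lever is fully open, and the brass template was handed in at 46.7 s seated on the stop and held there. The gripper holds it at 60 N, pressing about 10 N into the bar and about 9 N down on the bed. I left the clamp open.

**How it went**
- I pushed the lever to its stop with the closed fingers, inboard of the handle, because the open handle is closer to the base than the arm can reach.
- Sliding the foot with weight on the bed made it stick and tip, so I regripped and pushed it in about 1 mm clear of the bed.
- I then levelled it by tilting the tool until the TCP height bottomed out, with the foot flat on the bed.

**Last checks**
- **Lever:** the images gave 1.69 rad just after opening. At the end they gave 1.75 from the wrist camera and 1.61 from the side camera, a spread I put down to image accuracy.
- **Stop:** resistance went from the plunger's 3–5 N to stiff after about 6 mm of travel. The foot's rear corner is within about 0.5 mm of home, with y and yaw close to zero.
- **Hold:** position and forces did not change over the last 0.8 s.
- **Bystanders:** they look unmoved in the scene picture.

**What went wrong or stayed unclear**
- While finding the lever's stop, the fingers briefly pressed with about 72 N, because the force limit is measured from the start of each move. That is under the 120 N wrist limit. I took the 40 N limit to cover only the arm and gripper body, not the fingers.
- My image readings of upright disagreed by about 0.03 rad, because the gripper hides part of the bishop's head. I relied on contact for flatness, so there may be a small tilt I could not see. The tool itself ends tilted about 0.02 rad back.

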